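Size core pins in the ring gauge and put them away on carriers

ROBOT

A 6-joint arm with a two-finger parallel gripper is mounted at the origin on the work surface. World frame = base frame: x ahead of the robot, y to its left, z up, the work surface at z = 0. Lengths are in m, angles in degrees, forces in N, time in s.
With the tool pointing down it reaches from about 0.4 to 0.825 m from the base axis. Payload 7 kg.
Tool frame: the origin (TCP) lies at the very end of the fingers, on their centre line; the grasp point (between the pads) lies 19 mm behind it (r.grip_depth is the distance from the TCP to the grasp point, in m); z points along the fingers, y is the line along which they close (so a half turn about z gives the same grasp; the last joint's range is limited). The gripper opens to 88 mm and grips with 3 to 60 N. Pads are 19 mm wide; open, the fingers measure 130 mm over their backs; the gripper's body (78 mm by 193 mm) begins 47 mm behind the grasp point.
Start: joints at [-48.466, 20.546, 0.682, 0, -70.136, -16.507], TCP at [0.286, -0.612, 0.227] pointing down, gripper open.
Joint ranges: [-176.03, 176.03], [-82.01, 121.73], [-58.28, 71.71], [-173.87, 95.51], [-174.79, -0.11], [-173.66, 173.66]. Speed limits (degrees/s): [136.94, 136.94, 172.46, 180, 180, 180].

INTERFACE

Orientations are given as [roll, pitch, yaw] about the fixed x, y, z axes, in that order (R = Rz(yaw) Ry(pitch) Rx(roll)).
In Python, from plant import r gives the robot as it stands.
- The arm moves only by the tool play_rows, never from a script. Its argument "rows" is a list that holds one entry, the list of rows, each a list of 5 numbers: the closure, from 0 (fully open) to 1 (shut), then the shift along the tool's x, y, z each as a share of 0.5 m, from -1 to 1, then the turn about the tool's z as a share of 1.5 rad, from -1 to 1. A call has exactly 8 rows; each row is the pose to reach, as a shift and turn from the pose commanded when the call began, along the tool's axes at that moment; what a row does not reach only later rows make up. A row lasts 1/12 s, in which the tool goes at most 41.7 mm and 7.16 degrees, less where a joint would pass 70% of its speed; a pose out of reach is approached as far as the arm can. A call with a number of a shift or a turn outside -1 to 1 is refused whole. A call with a gripper value outside its range is refused whole. The fingers move at their own pace and stop on an object; "squeeze" is the grip in N (left out, the last holds). Time passes only in rows, so rows that repeat a pose let the fingers close, or fill a call up. It gives the time, the measured TCP pose, the force, the opening and the grip force at its end, in the units of the state.
- r.get_state(): the state, without advancing time (a new reading comes with each control period).
- r.capture(name): name is "scene" or "top" or "wrist"; returns the picture (420x560x3 uint8, red, green, blue); there is no depth.
- r.camera_info(name): a dict with "fovy" (degrees; the focal length in pixels is half the picture's height over the tangent of half this angle, whatever the lens; pixels are square), "cx", "cy" (the principal point, pixels), "pose" (4x4, takes a point from camera to world coordinates). Camera axes: x right, y down, z forward; pixel columns grow to the right and rows downward; lengths in m; the calibration is good to about 2 mm. A picture is of the moment at which its call begins: read the wrist's pose just before it. camera_info takes no time and is no camera call; for the wrist camera it gives the pose at the moment of the call.
- r.close_job(): hands the job in; it is judged then, once.
The state is a dict: "time_s": time; "joints": joint angles; "qd": joint speeds; "joint_torque": joint torques, N m; "tcp_pos": TCP position; "eef_rot": TCP orientation; "contact_force": force on the tool from outside, world axes, zero at the start; "moment": the same for the moment, N m; "gripper_width": finger opening in m; "gripper_force": force on a finger pad.
Only numpy, scipy, OpenCV 4.12 (cv2) and the standard library are available. Lean on these libraries where they do the work, as an engineer would, in place of code of your own. Each camera call takes 0.05 s, during which the arm holds its last target. There are 200 camera calls.

TASK

Size the core pins on the desk in the ring gauge, in the order white, purple, black (some may be missing): put each pin, foot down and upright, well through the rings from the largest to the smaller ones - red, then yellow, then blue - and let it rest for a moment on the ring that stops it. Each sized pin ends up standing in the middle of the bay of the same colour as the ring that stopped it, on a green carrier pushed home into that bay; carriers come one at a time from the bottom of the magazine, by pulling its orange ejector and drawing out the plate it pushes forward. Leave unneeded carriers in the magazine, the ejector back at rest, and the other things on the desk where they are.

Things in the scene. Friction and masses are not known exactly. Their poses are not given: they have to be found in the camera images.
- pin_white: loose upright core pin: aluminium cylinder 44 mm tall with a heavy dark foot, on it a round white grip knob, 26 mm diameter, 28 mm tall (72 mm in all), 160 g. Cylinder diameter 34, 44 or 54 mm, no two pins alike: find out with the gauge. Origin: centre of its foot (underside), z up. Stands on the desk at the start; None if absent
- pin_purple: loose upright core pin: aluminium cylinder 44 mm tall with a heavy dark foot, on it a round purple grip knob, 26 mm diameter, 28 mm tall (72 mm in all), 160 g. Cylinder diameter 34, 44 or 54 mm, no two pins alike: find out with the gauge. Origin: centre of its foot (underside), z up. Stands on the desk at the start; None if absent
- pin_black: loose upright core pin: aluminium cylinder 44 mm tall with a heavy dark foot, on it a round black grip knob, 26 mm diameter, 28 mm tall (72 mm in all), 160 g. Cylinder diameter 34, 44 or 54 mm, no two pins alike: find out with the gauge. Origin: centre of its foot (underside), z up. Stands on the desk at the start; None if absent
- ring_red: red gauge ring, fixed, level, open above and below: hole 50 mm, outside 70 mm, 10 mm thick. Origin: centre of the hole at the ring's underside, 55 mm above the desk (top face at 65 mm), z up. Rings in a row at 78 mm pitch: red, yellow, blue towards their own -y, on a rail at their far (+x) side, no higher than the rings
- ring_yellow: yellow gauge ring, fixed, level, open above and below: hole 40 mm, outside 70 mm, 10 mm thick. Origin: centre of the hole at the ring's underside, 55 mm above the desk (top face at 65 mm), z up. Rings in a row at 78 mm pitch: red, yellow, blue towards their own -y, on a rail at their far (+x) side, no higher than the rings
- ring_blue: blue gauge ring, fixed, level, open above and below: hole 30 mm, outside 70 mm, 10 mm thick. Origin: centre of the hole at the ring's underside, 55 mm above the desk (top face at 65 mm), z up. Rings in a row at 78 mm pitch: red, yellow, blue towards their own -y, on a rail at their far (+x) side, no higher than the rings
- magazine: fixed clear roofed magazine with the stack of carriers, which lie lengthwise along its x, centred on its origin (centre of its underside), the lowest with its underside 12 mm above the desk. Front is its own -x. Roof top at 68 mm; it reaches 34 mm to each side and 61 mm to the front and back of the origin. Only the lowest carrier can leave, through the slot in front
- slot (a point): middle of the front slot, on the magazine's floor 12 mm above the desk, 61 mm in front (-x) of its origin; slot 13 mm high. A tongue 30 mm wide goes on 44 mm beyond it, so both long edges of a carrier pushed out are free to grip from above. When the carrier's rear end has been drawn out past the slot the stack drops down by one
- ejector (a joint): travel of the ejector slide, m: 0 at rest (rear), 0.047 fully forward; drawn forward (magazine's -x) it pushes the lowest carrier out of the slot by its travel less about 1 mm. A light spring (under 2 N) takes it back when let go
- ejector_knob (a point): top of the orange upright ejector post, 16 mm diameter, behind the magazine, 130 mm from its origin along its +x at rest; top 80 mm above the desk, free to grip from 25 mm up; moves along the magazine's -x by the joint value
- carrier_1: loose flat green carrier plate, 110 x 56 x 10 mm (x, y, z), 70 g, no. 1 from the bottom of the stack at the start; all four are alike. Origin: centre of its underside
- carrier_2: loose flat green carrier plate, 110 x 56 x 10 mm (x, y, z), 70 g, no. 2 from the bottom of the stack at the start; all four are alike. Origin: centre of its underside
- carrier_3: loose flat green carrier plate, 110 x 56 x 10 mm (x, y, z), 70 g, no. 3 from the bottom of the stack at the start; all four are alike. Origin: centre of its underside
- carrier_4: loose flat green carrier plate, 110 x 56 x 10 mm (x, y, z), 70 g, no. 4 from the bottom of the stack at the start; all four are alike. Origin: centre of its underside
- bay_red: fixed red bay. Origin: centre of its underside, front is -x. Floor 10 mm high, inside 68 mm wide (y), back wall at x = +36 mm, side walls to x = -41 mm, all 55 mm high. In front, posts from 30 mm up at x = -41 to -36 mm leave a 30 mm gap (y): a carrier slides in below them, along x, home at the back wall with its centre at x = -19 mm (33 mm stick out). Pin stands on it at x = y = 0
- bay_yellow: fixed yellow bay. Origin: centre of its underside, front is -x. Floor 10 mm high, inside 68 mm wide (y), back wall at x = +36 mm, side walls to x = -41 mm, all 55 mm high. In front, posts from 30 mm up at x = -41 to -36 mm leave a 30 mm gap (y): a carrier slides in below them, along x, home at the back wall with its centre at x = -19 mm (33 mm stick out). Pin stands on it at x = y = 0
- bay_blue: fixed blue bay. Origin: centre of its underside, front is -x. Floor 10 mm high, inside 68 mm wide (y), back wall at x = +36 mm, side walls to x = -41 mm, all 55 mm high. In front, posts from 30 mm up at x = -41 to -36 mm leave a 30 mm gap (y): a carrier slides in below them, along x, home at the back wall with its centre at x = -19 mm (33 mm stick out). Pin stands on it at x = y = 0
- tape_roll: bystander, leave alone: amber roll of tape lying flat, 90 mm diameter, 24 mm tall. Origin: centre of its underside
- mouse: bystander, leave alone: black computer mouse, 100 x 60 x 34 mm. Origin: centre of its underside
- marker: bystander, leave alone: white marker pen with black cap lying flat, 140 mm long, 17 mm thick. Origin: under the middle of the white barrel
- stapler: bystander, leave alone: black and grey stapler, 140 x 34 x 47 mm. Origin: centre of its underside
- glue_pot: bystander, leave alone: closed jar with red cap, 60 mm diameter, 90 mm tall. Origin: centre of its underside
- calculator: bystander, leave alone: grey pocket calculator lying flat, 150 x 80 x 14 mm. Origin: centre of its underside
Not all that is in view belongs to the job. What is shaped like the pin_black but turquoise is not meant. Leave any pink look-alike of the pin_white alone.

How it is judged (in metres and radians):
On the way, in this order (a step that is already met when the one before it is completed fails the run):
1. the white pin goes down through the red ring, foot 10 mm or more below the ring's underside (horizontal distance between pin_white and ring_red below 0.012 m and z of pin_white in the frame of ring_red below -0.01 m), for 0.1 s.
2. the white pin is set upright on the yellow ring and stopped by it (horizontal distance between pin_white and ring_yellow below 0.008 m and angle between pin_white's own z axis and vertical below 0.12 rad and z of pin_white in the frame of ring_yellow above 0.005 m and contact force between pin_white and ring_yellow above 0.8 N), for 0.2 s.
3. the purple pin goes down through the red ring, foot 10 mm or more below the ring's underside (horizontal distance between pin_purple and ring_red below 0.012 m and z of pin_purple in the frame of ring_red below -0.01 m), for 0.1 s.
4. the purple pin goes down through the yellow ring, foot 10 mm or more below the ring's underside (horizontal distance between pin_purple and ring_yellow below 0.012 m and z of pin_purple in the frame of ring_yellow below -0.01 m), for 0.1 s.
5. the purple pin is set upright on the blue ring and stopped by it (horizontal distance between pin_purple and ring_blue below 0.008 m and angle between pin_purple's own z axis and vertical below 0.12 rad and z of pin_purple in the frame of ring_blue above 0.005 m and contact force between pin_purple and ring_blue above 0.8 N), for 0.2 s.
6. the black pin is set upright on the red ring and stopped by it (horizontal distance between pin_black and ring_red below 0.008 m and angle between pin_black's own z axis and vertical below 0.12 rad and z of pin_black in the frame of ring_red above 0.005 m and contact force between pin_black and ring_red above 0.8 N), for 0.2 s.
At the end, for the whole second after the job is handed in: every pin present stands upright (0.08 rad) on a carrier, within 18 mm of the middle of the bay coloured like the ring that stopped it; that carrier lies flat in the bay, within 15 mm of its back wall; other carriers are in the magazine; the ejector is within 6 mm of rest (x of pin_white in the frame of bay_yellow between -0.018 and 0.018 m and y of pin_white in the frame of bay_yellow between -0.018 and 0.018 m and angle between each of pin_white, pin_purple, pin_black's own z axis and vertical below 0.08 rad and linear speed of each of pin_white, pin_purple, pin_black below 0.02 m/s and ((horizontal distance between pin_white and carrier_1 below 0.042 m and z of pin_white in the frame of carrier_1 between 0.007 and 0.014 m) or (horizontal distance between pin_white and carrier_2 below 0.042 m and z of pin_white in the frame of carrier_2 between 0.007 and 0.014 m) or (horizontal distance between pin_white and carrier_3 below 0.042 m and z of pin_white in the frame of carrier_3 between 0.007 and 0.014 m) or (horizontal distance between pin_white and carrier_4 below 0.042 m and z of pin_white in the frame of carrier_4 between 0.007 and 0.014 m)) and x of pin_purple in the frame of bay_blue between -0.018 and 0.018 m and y of pin_purple in the frame of bay_blue between -0.018 and 0.018 m and ((horizontal distance between pin_purple and carrier_1 below 0.042 m and z of pin_purple in the frame of carrier_1 between 0.007 and 0.014 m) or (horizontal distance between pin_purple and carrier_2 below 0.042 m and z of pin_purple in the frame of carrier_2 between 0.007 and 0.014 m) or (horizontal distance between pin_purple and carrier_3 below 0.042 m and z of pin_purple in the frame of carrier_3 between 0.007 and 0.014 m) or (horizontal distance between pin_purple and carrier_4 below 0.042 m and z of pin_purple in the frame of carrier_4 between 0.007 and 0.014 m)) and x of pin_black in the frame of bay_red between -0.018 and 0.018 m and y of pin_black in the frame of bay_red between -0.018 and 0.018 m and ((horizontal distance between pin_black and carrier_1 below 0.042 m and z of pin_black in the frame of carrier_1 between 0.007 and 0.014 m) or (horizontal distance between pin_black and carrier_2 below 0.042 m and z of pin_black in the frame of carrier_2 between 0.007 and 0.014 m) or (horizontal distance between pin_black and carrier_3 below 0.042 m and z of pin_black in the frame of carrier_3 between 0.007 and 0.014 m) or (horizontal distance between pin_black and carrier_4 below 0.042 m and z of pin_black in the frame of carrier_4 between 0.007 and 0.014 m)) and ((horizontal distance between carrier_1 and magazine below 0.012 m and height (world z) of carrier_1 below 0.06 m) or (horizontal distance between carrier_1 and pin_white below 0.042 m and (x of carrier_1 in the frame of bay_yellow between -0.034 and -0.014 m and y of carrier_1 in the frame of bay_yellow between -0.01 and 0.01 m and z of carrier_1 in the frame of bay_yellow between 0.007 and 0.013 m)) or (horizontal distance between carrier_1 and pin_purple below 0.042 m and (x of carrier_1 in the frame of bay_blue between -0.034 and -0.014 m and y of carrier_1 in the frame of bay_blue between -0.01 and 0.01 m and z of carrier_1 in the frame of bay_blue between 0.007 and 0.013 m)) or (horizontal distance between carrier_1 and pin_black below 0.042 m and (x of carrier_1 in the frame of bay_red between -0.034 and -0.014 m and y of carrier_1 in the frame of bay_red between -0.01 and 0.01 m and z of carrier_1 in the frame of bay_red between 0.007 and 0.013 m))) and ((horizontal distance between carrier_2 and magazine below 0.012 m and height (world z) of carrier_2 below 0.06 m) or (horizontal distance between carrier_2 and pin_white below 0.042 m and (x of carrier_2 in the frame of bay_yellow between -0.034 and -0.014 m and y of carrier_2 in the frame of bay_yellow between -0.01 and 0.01 m and z of carrier_2 in the frame of bay_yellow between 0.007 and 0.013 m)) or (horizontal distance between carrier_2 and pin_purple below 0.042 m and (x of carrier_2 in the frame of bay_blue between -0.034 and -0.014 m and y of carrier_2 in the frame of bay_blue between -0.01 and 0.01 m and z of carrier_2 in the frame of bay_blue between 0.007 and 0.013 m)) or (horizontal distance between carrier_2 and pin_black below 0.042 m and (x of carrier_2 in the frame of bay_red between -0.034 and -0.014 m and y of carrier_2 in the frame of bay_red between -0.01 and 0.01 m and z of carrier_2 in the frame of bay_red between 0.007 and 0.013 m))) and ((horizontal distance between carrier_3 and magazine below 0.012 m and height (world z) of carrier_3 below 0.06 m) or (horizontal distance between carrier_3 and pin_white below 0.042 m and (x of carrier_3 in the frame of bay_yellow between -0.034 and -0.014 m and y of carrier_3 in the frame of bay_yellow between -0.01 and 0.01 m and z of carrier_3 in the frame of bay_yellow between 0.007 and 0.013 m)) or (horizontal distance between carrier_3 and pin_purple below 0.042 m and (x of carrier_3 in the frame of bay_blue between -0.034 and -0.014 m and y of carrier_3 in the frame of bay_blue between -0.01 and 0.01 m and z of carrier_3 in the frame of bay_blue between 0.007 and 0.013 m)) or (horizontal distance between carrier_3 and pin_black below 0.042 m and (x of carrier_3 in the frame of bay_red between -0.034 and -0.014 m and y of carrier_3 in the frame of bay_red between -0.01 and 0.01 m and z of carrier_3 in the frame of bay_red between 0.007 and 0.013 m))) and ((horizontal distance between carrier_4 and magazine below 0.012 m and height (world z) of carrier_4 below 0.06 m) or (horizontal distance between carrier_4 and pin_white below 0.042 m and (x of carrier_4 in the frame of bay_yellow between -0.034 and -0.014 m and y of carrier_4 in the frame of bay_yellow between -0.01 and 0.01 m and z of carrier_4 in the frame of bay_yellow between 0.007 and 0.013 m)) or (horizontal distance between carrier_4 and pin_purple below 0.042 m and (x of carrier_4 in the frame of bay_blue between -0.034 and -0.014 m and y of carrier_4 in the frame of bay_blue between -0.01 and 0.01 m and z of carrier_4 in the frame of bay_blue between 0.007 and 0.013 m)) or (horizontal distance between carrier_4 and pin_black below 0.042 m and (x of carrier_4 in the frame of bay_red between -0.034 and -0.014 m and y of carrier_4 in the frame of bay_red between -0.01 and 0.01 m and z of carrier_4 in the frame of bay_red between 0.007 and 0.013 m))) and value of joint ejector below 0.006 m); the robot touches nothing.
It fails at once if one of the bystanders is pushed more than 5 cm (distance of any of tape_roll, mouse, marker, stapler, glue_pot, calculator from where it was at the start of the episode above 0.05 m).
Of pin_white, pin_purple, pin_black only 2 to 3 are there at a start; the rules pass over those that are not, and their reading is None.
At some moment in a run one of pin_white, pin_purple, pin_black may be knocked a few centimetres aside while the robot is not near it.
It also fails if it takes over 210 s, if anything falls off the work surface, if the arm or the gripper's body presses on something with over 40 N, if the wrist force passes 120 N, or if a joint passes its speed limit or range.

## Working session

There is one attempt and no reset: what is moved stays moved. The work goes in short steps, Python scripts to look and compute and a tool call to move; the robot and the scene stay as the last step left them, time stands still between calls to the robot, and variables do not carry over. Pictures are saved under pics/ and viewed, at most 14 in all, crops included, and the job is handed in when it is done.

Besides the shell and the picture viewer there is one more tool, called after ">>>" as name([rows], argument=value, ...), one row to a line, values as JSON. play_rows: Moves the arm, as the interface text tells. Its arguments: {"type":"object","properties":{"rows":{"type":"array","items":{"type":"array","items":{"type":"array","items":{"type":"number"}}}},"squeeze":{"type":"number"}},"required":["rows"]}

```bash
ls; mkdir -p pics
python3 - <<'E'
from plant import r
import cv2
for n in ("scene","top"):
    im=r.capture(n); cv2.imwrite(f"pics/{n}0.png",cv2.resize(im[:,:,::-1],(784,588),interpolation=cv2.INTER_CUBIC))
    i=r.camera_info(n);print(n,i)
print(r.get_state())
E
```

```text
pics
scene {'fovy': 57.35747373840885, 'cx': 277.57250849183714, 'cy': 214.58133303079046, 'pose': array([[-0.83032877,  0.39247472, -0.39562321,  0.91205824],
       [ 0.55703876,  0.60515251, -0.56876907,  0.55495325],
       [ 0.0161849 , -0.69264279, -0.72109917,  0.72038574],
       [ 0.        ,  0.        ,  0.        ,  1.        ]])}
top {'fovy': 51.40416222113588, 'cx': 274.3467720549156, 'cy': 212.21574240136965, 'pose': array([[-0.0240873 , -0.98306461,  0.18166939,  0.32582534],
       [-0.99970601,  0.02419018, -0.00164976,  0.04810155],
       [-0.00277279, -0.18165572, -0.98335828,  1.31877803],
       [ 0.        ,  0.        ,  0.        ,  1.        ]])}
{'time_s': 0.1, 'joints': array([-4.84669572e+01,  2.05866948e+01,  6.39928978e-01, -1.70256407e-02,
       -7.01371204e+01, -1.65072117e+01]), 'qd': array([ 0.11256998, -0.06242265,  0.14946656,  0.04701331,  0.05435919,
       -0.08644489]), 'joint_torque': array([-3.07535149e-03, -5.84161770e+01,  2.93749666e+01,  7.01547101e+00,
        1.01625390e-02, -5.44839634e-05]), 'tcp_pos': array([ 0.2853334 , -0.61124532,  0.22573269]), 'eef_rot': array([ 1.79915023e+02, -8.49068170e-03, -1.54979959e+02]), 'contact_force': array([-0.54434573, -0.66941473, -0.44232283]), 'moment': array([0.02096353, 0.06951647, 0.03821432]), 'gripper_force': 0.0, 'gripper_width': 0.08750511922062834}
```

View pics/scene0.png

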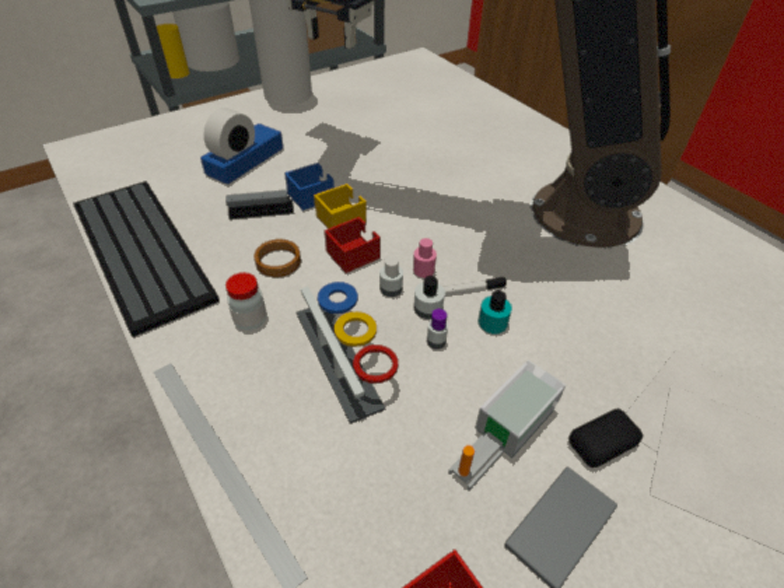

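View pics/top0.png

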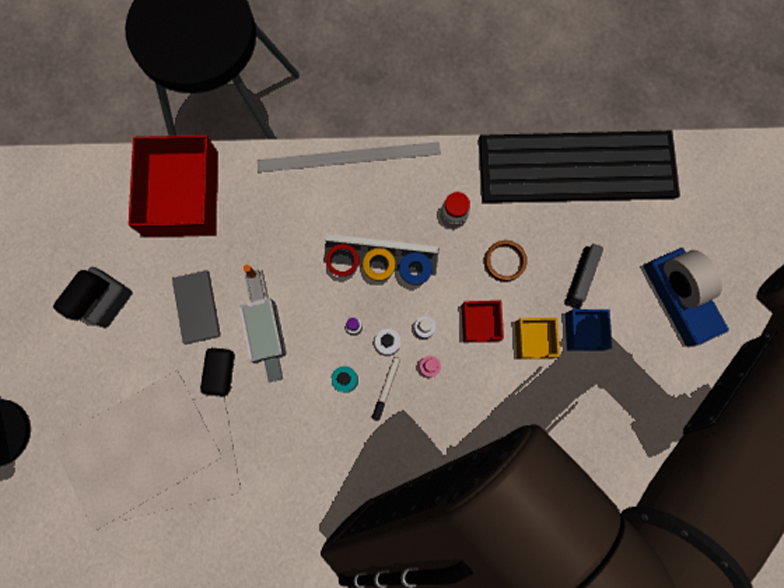

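Scene (784 px copies): all three pins are there. In the top view they are white (425,327), purple (353,325) and black (387,341). Red, yellow and blue rings are at (342,261), (379,264) and (415,267). The bays are red (482,322), yellow (537,338) and blue (588,330). The magazine is at (263,331), with the ejector at (249,268). Next I'll get rough positions.

```bash
cat > h.py <<'E'
import numpy as np, cv2
from plant import r
def ray(i,u,v):
    f=210/np.tan(np.radians(i["fovy"])/2); P=i["pose"]
    d=P[:3,:3]@np.array([(u-i["cx"])/f,(v-i["cy"])/f,1]); return P[:3,3],d/np.linalg.norm(d)
def onz(i,u,v,z):
    o,d=ray(i,u,v); return o+d*(z-o[2])/d[2]
def tri(*obs):
    A=np.zeros((3,3));b=np.zeros(3)
    for i,u,v in obs:
        o,d=ray(i,u,v);M=np.eye(3)-np.outer(d,d);A+=M;b+=M@o
    p=np.linalg.solve(A,b); e=[np.linalg.norm((np.eye(3)-np.outer(ray(*q)[1],ray(*q)[1]))@(p-q[0]["pose"][:3,3])) for q in obs]
    return p,max(e)
def proj(i,p):
    f=210/np.tan(np.radians(i["fovy"])/2); P=i["pose"]; c=P[:3,:3].T@(np.asarray(p)-P[:3,3]); return i["cx"]+f*c[0]/c[2], i["cy"]+f*c[1]/c[2]
E
python3 - <<'E'
from h import *
np.set_printoptions(precision=3,suppress=True)
t=r.camera_info("top");s=r.camera_info("scene");w=r.camera_info("wrist")
for n,a,b in [("white",(425,324),(392,264)),("purple",(352,324),(439,316)),("black",(387,341),(430,285)),
 ("red",(342,261),(376,363)),("yel",(379,264),(355,328)),("blue",(415,267),(337,297)),("eject",(248,267),(467,450))]:
    print(n,tri((t,a[0]/1.4,a[1]/1.4),(s,b[0]/1.4,b[1]/1.4)))
for n,a,z in [("mag",(263,331),.068),("bred",(482,320),.055),("byel",(538,338),.055),("bblue",(588,329),.055),("pink",(429,366),.06),("turq",(345,379),.06)]:
    print(n,onz(t,a[0]/1.4,a[1]/1.4,z))
print(w, r.get_state()["tcp_pos"])
E
```

```text
white (array([ 0.497, -0.036,  0.065]), np.float64(0.0017903100906976267))
purple (array([0.503, 0.113, 0.066]), np.float64(0.00039945511499255064))
black (array([0.467, 0.042, 0.059]), np.float64(0.0005753020692686551))
red (array([0.639, 0.133, 0.058]), np.float64(0.000366875736515743))
yel (array([0.63 , 0.055, 0.059]), np.float64(0.00023327492083687854))
blue (array([ 0.62 , -0.02 ,  0.061]), np.float64(0.0008855253768329229))
eject (array([0.625, 0.329, 0.078]), np.float64(0.0010132111249842705))
mag [0.492 0.297 0.068]
bred [ 0.506 -0.157  0.055]
byel [ 0.465 -0.271  0.055]
bblue [ 0.481 -0.377  0.055]
pink [ 0.412 -0.043  0.06 ]
turq [0.39 0.13 0.06]
{'fovy': 58.964768313492286, 'cx': 279.7585374314292, 'cy': 205.466348509934, 'pose': array([[-0.423,  0.876,  0.234,  0.222],
       [ 0.906,  0.408,  0.112, -0.641],
       [ 0.003,  0.259, -0.966,  0.385],
       [ 0.   ,  0.   ,  0.   ,  1.   ]])} [ 0.285 -0.611  0.226]
```

>>> play_rows([
  [[0, -0.06, 0.06, -0.02, 0.05], [0, -0.12, 0.12, -0.04, 0.1], [0, -0.19, 0.19, -0.06, 0.15], [0, -0.26, 0.26, -0.08, 0.2], [0, -0.33, 0.33, -0.11, 0.25], [0, -0.39, 0.39, -0.13, 0.291], [0, -0.42, 0.42, -0.15, 0.291], [0, -0.42, 0.42, -0.15, 0.291]],
])

```text
time_s: 0.77
tcp_pos: [0.3881, -0.3293, 0.3035]
eef_rot: [-180.0, 0.2, -179.9]
contact_force: [0.5, -0.7, 0.6]
gripper_width: 0.0879
gripper_force: 0.0
```

```bash
cat >> h.py <<'E'
import pickle
def snap(name,cam="wrist",k=1.4):
    i=r.camera_info(cam); im=r.capture(cam); pickle.dump((i,im),open(f"pics/{name}.pkl","wb"))
    cv2.imwrite(f"pics/{name}.png",cv2.resize(im[:,:,::-1],None,fx=k,fy=k,interpolation=cv2.INTER_CUBIC))
    s=r.get_state(); print(s["time_s"],s["tcp_pos"].round(4),s["eef_rot"].round(2),s["joints"].round(1))
def load(name): return pickle.load(open(f"pics/{name}.pkl","rb"))
E
python3 -c "
from h import *
snap('w1')"
```

```text
0.8167 [ 0.3887 -0.3291  0.304 ] [-179.95    0.22 -179.82] [-18.1   2.1 -12.6  -0.  -75.  -71.7]
```

View pics/w1.png

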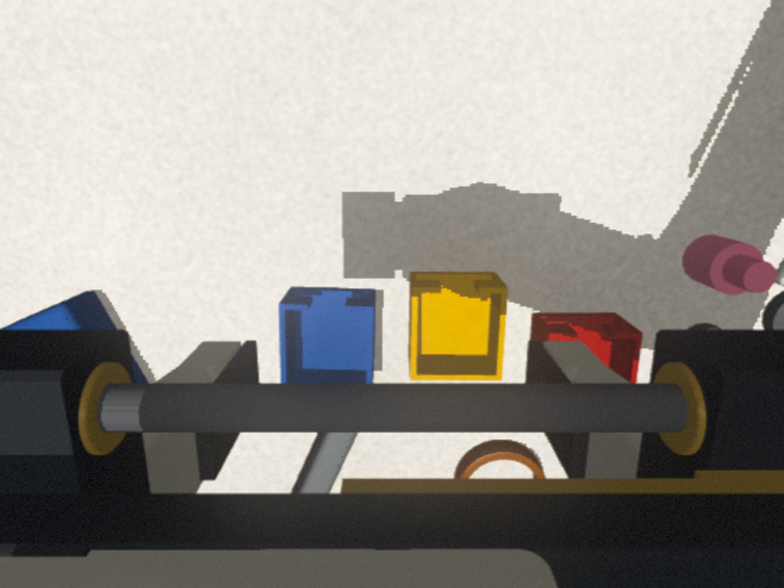

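Wrist view: the blue, yellow and red bays are at about (328,335), (457,325) and (590,345), partly hidden by the gripper. The hand has to be further out, so I'll view from two more places and then measure.

>>> play_rows([
  [[0, -0.06, 0.05, 0, 0], [0, -0.12, 0.1, 0, 0], [0, -0.18, 0.14, 0, 0], [0, -0.2, 0.16, 0, 0], [0, -0.2, 0.16, 0, 0], [0, -0.2, 0.16, 0, 0], [0, -0.2, 0.16, 0, 0], [0, -0.2, 0.16, 0, 0]],
])

```text
time_s: 1.48
tcp_pos: [0.4862, -0.253, 0.3016]
eef_rot: [180.0, -0.0, 180.0]
contact_force: [-0.0, 0.2, 0.7]
gripper_width: 0.0875
gripper_force: 0.0
```

```bash
python3 -c "
from h import *
snap('w2')"
```

```text
1.5333 [ 0.4862 -0.2531  0.3017] [-1.8000e+02  1.0000e-02  1.7995e+02] [ -7.    6.2  -8.4   0.  -75.4 -83. ]
```

>>> play_rows([
  [[0, -0.04, 0.06, 0, 0], [0, -0.08, 0.13, 0, 0], [0, -0.12, 0.2, 0, 0], [0, -0.16, 0.27, 0, 0], [0, -0.2, 0.34, 0, 0], [0, -0.22, 0.4, 0, 0], [0, -0.23, 0.46, 0, 0], [0, -0.23, 0.46, 0, 0]],
])

```text
time_s: 2.2
tcp_pos: [0.6027, -0.0191, 0.3011]
eef_rot: [180.0, -0.0, -179.9]
contact_force: [0.3, -0.2, -0.4]
gripper_width: 0.0877
gripper_force: 0.0
```

```bash
python3 -c "
from h import *
snap('w3')"
```

```text
2.25 [ 0.6021 -0.0209  0.3013] [ 1.8000e+02 -2.0000e-02 -1.7986e+02] [  16.6   11.6   -2.    -0.   -76.4 -106.4]
```

>>> play_rows([
  [[0, 0, 0.06, 0, 0], [0, 0, 0.13, 0, 0], [0, 0, 0.18, 0, 0], [0, 0, 0.2, 0, 0], [0, 0, 0.2, 0, 0], [0, 0, 0.2, 0, 0], [0, 0, 0.2, 0, 0], [0, 0, 0.2, 0, 0]],
])

```text
time_s: 2.92
tcp_pos: [0.6018, 0.0761, 0.3017]
eef_rot: [-180.0, 0.0, 179.9]
contact_force: [-0.2, 0.2, -0.0]
gripper_width: 0.0878
gripper_force: 0.0
```

```bash
python3 -c "
from h import *
snap('w4')"
```

```text
2.9667 [0.6019 0.0763 0.3017] [-1.8000e+02  1.0000e-02  1.7993e+02] [  25.7   11.9   -1.5    0.   -76.6 -115.7]
```

>>> play_rows([
  [[0, 0.02, 0.06, 0, 0], [0, 0.04, 0.13, 0, 0], [0, 0.04, 0.19, 0, 0], [0, 0.04, 0.26, 0, 0], [0, 0.04, 0.32, 0, 0], [0, 0.04, 0.36, 0, 0], [0, 0.04, 0.36, 0, 0], [0, 0.04, 0.36, 0, 0]],
])

```text
time_s: 3.63
tcp_pos: [0.5818, 0.2578, 0.3011]
eef_rot: [-180.0, -0.0, -179.9]
contact_force: [-0.6, 0.5, 0.8]
gripper_width: 0.0879
gripper_force: 0.0
```

```bash
python3 -c "
from h import *
snap('w5')
ims=[cv2.resize(load(n)[1][:280,:,::-1],(400,200)) for n in ('w2','w3','w4','w5')]
cv2.imwrite('pics/m.png',np.vstack([np.hstack(ims[:2]),np.hstack(ims[2:])]))"
```

```text
3.6833 [0.5819 0.2571 0.3013] [-1.7997e+02 -2.0000e-02 -1.7998e+02] [  41.4   14.9    2.3    0.   -77.5 -131.4]
```

View pics/m.png

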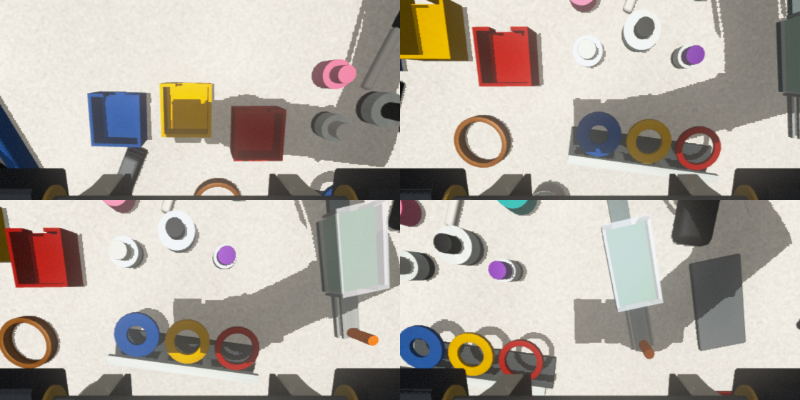

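Run:
```python
from h import *
c=lambda n,x0,y0,w,h,k:cv2.resize(load(n)[1][y0:y0+h,x0:x0+w,::-1],(int(w*k),int(h*k)),interpolation=cv2.INTER_CUBIC)
cv2.imwrite('pics/c1.png',np.vstack([c('w2',110,100,320,135,2.5),c('w3',0,25,320,105,2.5)]))
cv2.imwrite('pics/c2.png',np.hstack([c('w5',250,0,160,240,2.5),c('w4',400,0,160,240,2.5)]))
```

```text
(no output)
```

View pics/c1.png

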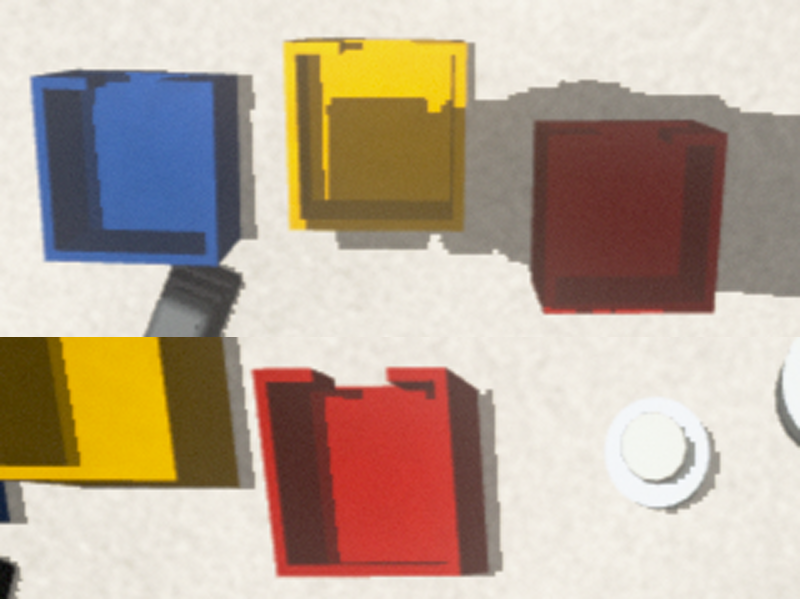

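View pics/c2.png

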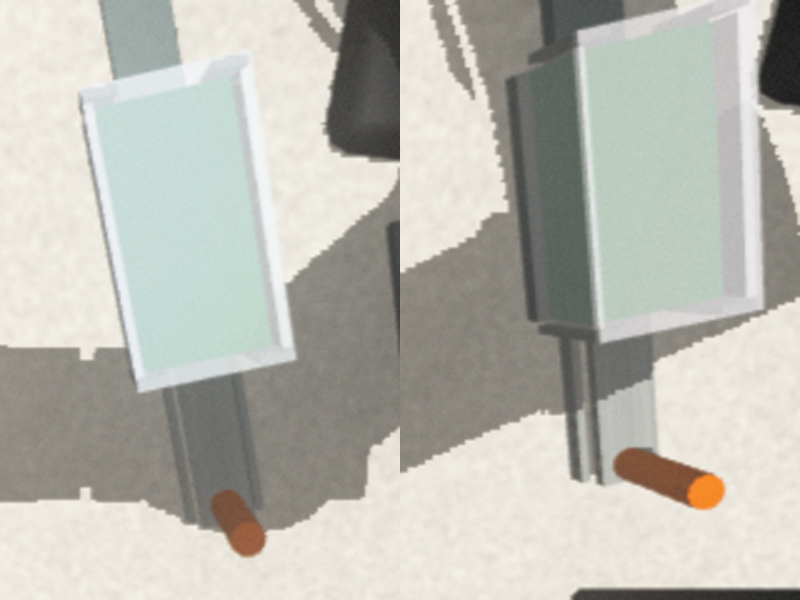

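Crops: the rim corners of the bays, the roof corners and the ejector top are readable in both views. I'll fit rings and knobs by colour.

```bash
cat > m.py <<'E'
from h import *
np.set_printoptions(precision=4,suppress=True)
def C(n,x0,y0,k,pts,z):
    i=load(n)[0]; return np.array([onz(i,x0+u/k,y0+v/k,z) for u,v in pts])
def box(name,P): # P: FL(left in img=-y), FR, BL, BR
    c=P.mean(0); a=(P[2]+P[3]-P[0]-P[1])/2; b=(P[1]+P[3]-P[0]-P[2])/2
    print(name,c[:2],"len",np.linalg.norm(a),"wid",np.linalg.norm(b),"yaw",np.degrees(np.arctan2(a[1],a[0])),np.degrees(np.arctan2(-b[0],b[1])))
box("blue",C('w2',110,100,2.5,[(32,78),(213,82),(45,260),(219,264)],.055))
box("yel",C('w2',110,100,2.5,[(284,42),(466,43),(290,228),(463,230)],.055))
box("red2",C('w2',110,100,2.5,[(534,122),(726,134),(545,312),(714,312)],.055))
box("red3",C('w3',0,25-337/2.5,2.5,[(254,371),(447,369),(277,575),(459,575)],.055))
box("mag5",C('w5',250,0,2.5,[(80,93),(248,53),(138,391),(295,357)],.068))
box("mag4",C('w4',400,0,2.5,[(178,32),(345,-4),(200,342),(363,307)],.068))
i4,i5=load('w4')[0],load('w5')[0]
print("magBL tri",tri((i4,480,136.8),(i5,305.2,156.4)),"magBR",tri((i4,400+363/2.5,307/2.5),(i5,250+295/2.5,357/2.5)))
print("eject",tri((i4,400+307/2.5,491/2.5),(i5,250+249/2.5,540/2.5)))
def blob(n,lo,hi,box):
    i,im=load(n); x0,y0,x1,y1=box; h=cv2.cvtColor(im,cv2.COLOR_RGB2HSV)[y0:y1,x0:x1]
    m=cv2.inRange(h,np.array(lo),np.array(hi))
    cs,_=cv2.findContours(m,cv2.RETR_EXTERNAL,cv2.CHAIN_APPROX_NONE); c=max(cs,key=cv2.contourArea)
    (u,v),ax,_=cv2.fitEllipse(cv2.convexHull(c)); return i,u+x0,v+y0,np.round(ax,1)
def show(name,lo,hi,boxes,z):
    o=[blob(n,lo,hi,b) for n,b in boxes]
    print(name,*[onz(*q[:3],z) for q in o],"tri",tri(*[q[:3] for q in o]),*[q[3] for q in o])
if __name__=="__main__":
    k=1.4
    R=lambda x,y,p=32:(int(max(0,x-p)),int(y-p),int(x+p),int(y+p))
    show("ring_y",(20,120,60),(35,255,255),[("w3",R(248*1.4,140*1.4,36)),("w4",R(187*1.4,141*1.4,36))],.065)
    show("ring_b",(100,120,40),(125,255,255),[("w3",R(198*1.4,134*1.4,36)),("w4",R(137*1.4,134*1.4,36))],.065)
    show("ring_r",(0,150,60),(8,255,255),[("w3",R(297*1.4,147*1.4,36)),("w4",R(237*1.4,148*1.4,36))],.065)
    show("purple",(130,80,50),(150,255,255),[("w3",R(294*1.4,55*1.4)),("w4",R(226*1.4,57*1.4)),("w5",R(100*1.4,70*1.4))],.072)
    show("black",(0,0,0),(180,255,90),[("w3",R(243*1.4,30*1.4,16)),("w4",R(175*1.4,32*1.4,16))],.072)
E
python3 m.py
```

```text
blue [ 0.4839 -0.3834] len 0.08094776354720798 wid 0.07807339934515119 yaw -1.8249063893857937 -1.3684631819210982
yel [ 0.4685 -0.2736] len 0.08131554500458096 wid 0.07745472279019482 yaw -0.36344395013130226 -0.5524843686143583
red2 [ 0.5063 -0.1606] len 0.08425760984373883 wid 0.08081011372997159 yaw 3.0202407023650437 -1.9105765168821787
red3 [ 0.5076 -0.1593] len 0.08060015492799624 wid 0.07762589153565534 yaw -0.15585856861000738 0.38885233711278205
mag5 [0.4982 0.3054] len 0.11894571154643004 wid 0.06671566015439882 yaw 12.175894075466514 12.380134265655485
mag4 [0.4982 0.3055] len 0.11980346686167893 wid 0.0651670300660327 yaw 12.747666224586759 11.766928778357476
magBL tri (array([0.5634, 0.2851, 0.0695]), np.float64(0.00013428633990853907)) magBR (array([0.5492, 0.3503, 0.0695]), np.float64(0.00018678235363310267))
eject (array([0.6249, 0.3327, 0.081 ]), np.float64(0.0002976432975800012))
ring_y [0.6297 0.0565 0.065 ] [0.63  0.057 0.065] tri (array([0.6304, 0.0569, 0.0628]), np.float64(0.00017667084773276105)) [60.9 63.2] [61.4 62.3]
ring_b [ 0.6476 -0.0215  0.065 ] [ 0.619
[... 495 characters left out ...]
"m.py", line 32, in <module>
    show("black",(0,0,0),(180,255,90),[("w3",R(243*1.4,30*1.4,16)),("w4",R(175*1.4,32*1.4,16))],.072)
    ~~~~^^^^^^^^^^^^^^^^^^^^^^^^^^^^^^^^^^^^^^^^^^^^^^^^^^^^^^^^^^^^^^^^^^^^^^^^^^^^^^^^^^^^^^^^^^^^^
  File "m.py", line 23, in show
    o=[blob(n,lo,hi,b) for n,b in boxes]
       ~~~~^^^^^^^^^^^
  File "m.py", line 21, in blob
    (u,v),ax,_=cv2.fitEllipse(cv2.convexHull(c)); return i,u+x0,v+y0,np.round(ax,1)
               ~~~~~~~~~~~~~~^^^^^^^^^^^^^^^^^^^
cv2.error: OpenCV(4.12.0) /io/opencv/modules/imgproc/src/shapedescr.cpp:361: error: (-201:Incorrect size of input array) There should be at least 5 points to fit the ellipse in function 'fitEllipseNoDirect'
```

```bash
cat > go.py <<'E'
# prints shares (x,y,z,turn) for successive targets (x,y,z,yaw), each from the one before
from h import *
def plan(targets,start=None):
    s=r.get_state(); p=np.append(s["tcp_pos"],s["eef_rot"][2]) if start is None else np.array(start,float)
    print("at",p.round(4))
    for t in targets:
        t=np.array(t,float); d=t-p; a=np.radians(p[3]); dy=(d[3]+180)%360-180
        sx=d[0]*np.cos(a)+d[1]*np.sin(a); sy=d[0]*np.sin(a)-d[1]*np.cos(a)
        print(t.round(4),"->",np.round([sx/.5,sy/.5,-d[2]/.5,-np.radians(dy)/1.5],3),"rows",round(np.linalg.norm(d[:3])/.0417,1),round(abs(dy)/7.16,1)); p=t
def loc(o,yaw,x,y=0):
    a=np.radians(yaw); return o[0]+x*np.cos(a)-y*np.sin(a), o[1]+x*np.sin(a)+y*np.cos(a)
MAG=(.4982,.3055); MY=12.2
E
python3 - <<'E'
from go import *
i=load('w5')[0]
print("mouse",[onz(i,u*1.4,v*1.4,.02)[:2] for u,v in [(672,240-200),(715,245-200),(680,200-200),(720,200-200)] for u in [u-400]])
t=r.camera_info("top")
print("mouse top",[onz(t,u/1.4,v/1.4,.02)[:2] for u,v in [(205,348),(234,349),(202,393),(230,396)]])
e=(.6249,.3327); e2=loc(e,MY,-.047); g=loc(MAG,MY,-.084); g2=loc(MAG,MY,-.156)
y=MY-180
plan([(*e,.13,y),(*e,.045,y),(*e2,.045,y),(*e2,.15,y),(*g,.15,y),(*g,.008,y),(*g2,.008,y),(*g2,.15,y)])
E
```

```text
mouse [array([0.45842504, 0.37024132]), array([0.46565084, 0.43779734]), array([0.40244342, 0.37824333]), array([0.40238872, 0.43814289])]
mouse top [array([0.4648788 , 0.43013105]), array([0.46123677, 0.36825855]), array([0.37015929, 0.43367594]), array([0.36250177, 0.37463239])]
at [   0.5819    0.2571    0.3013 -179.9804]
[ 6.249e-01  3.327e-01  1.300e-01 -1.678e+02] -> [-0.086  0.151  0.343 -0.142] rows 4.6 1.7
[ 6.249e-01  3.327e-01  4.500e-02 -1.678e+02] -> [-0.    0.    0.17 -0.  ] rows 2.0 0.0
[ 5.790e-01  3.228e-01  4.500e-02 -1.678e+02] -> [ 0.094  0.    -0.    -0.   ] rows 1.1 0.0
[ 5.790e-01  3.228e-01  1.500e-01 -1.678e+02] -> [-0.    0.   -0.21 -0.  ] rows 2.5 0.0
[ 4.161e-01  2.877e-01  1.500e-01 -1.678e+02] -> [ 0.333  0.    -0.    -0.   ] rows 4.0 0.0
[ 4.161e-01  2.877e-01  8.000e-03 -1.678e+02] -> [-0.     0.     0.284 -0.   ] rows 3.4 0.0
[ 3.457e-01  2.725e-01  8.000e-03 -1.678e+02] -> [ 0.144 -0.    -0.    -0.   ] rows 1.7 0.0
[ 3.457e-01  2.725e-01  1.500e-01 -1.678e+02] -> [-0.     0.    -0.284 -0.   ] rows 3.4 0.0
```

>>> play_rows([
  [[0, -0.02, 0.03, 0.06, -0.03], [0, -0.04, 0.06, 0.13, -0.06], [0, -0.06, 0.1, 0.2, -0.1], [0, -0.08, 0.14, 0.27, -0.142], [0, -0.086, 0.151, 0.33, -0.142], [0, -0.086, 0.151, 0.343, -0.142], [0, -0.086, 0.151, 0.343, -0.142], [0, -0.086, 0.151, 0.343, -0.142]],
], squeeze=25)

```text
time_s: 4.35
tcp_pos: [0.6255, 0.3319, 0.1315]
eef_rot: [-180.0, 0.1, -167.8]
contact_force: [0.4, -0.5, 0.4]
gripper_width: 0.0872
gripper_force: 0.0
```

>>> play_rows([
  [[0, 0, 0, 0.06, 0], [0, 0, 0, 0.12, 0], [0, 0, 0, 0.17, 0], [0, 0, 0, 0.17, 0], [1, 0, 0, 0.17, 0], [1, 0, 0, 0.17, 0], [1, 0, 0, 0.17, 0], [1, 0, 0, 0.17, 0]],
])

```text
time_s: 5.02
tcp_pos: [0.626, 0.3339, 0.0479]
eef_rot: [179.9, 0.2, -167.8]
contact_force: [0.8, -0.1, 0.4]
gripper_width: 0.0665
gripper_force: 0.0
```

>>> play_rows([
  [[1, 0, 0, 0, 0], [1, 0, 0, 0, 0], [1, 0, 0, 0, 0], [1, 0, 0, 0, 0], [1, 0.0, 0, 0, 0], [1, 0, 0, 0, 0], [1, 0, 0, 0, 0], [1, 0, 0, 0, 0]],
])

```text
time_s: 5.68
tcp_pos: [0.6246, 0.3314, 0.0449]
eef_rot: [-179.9, -0.1, -167.8]
contact_force: [1.2, -3.2, 1.0]
gripper_width: 0.0156
gripper_force: 25.0
```

>>> play_rows([
  [[1, 0.015, 0, 0, 0], [1, 0.03, 0, 0, 0], [1, 0.045, 0, 0, 0], [1, 0.06, 0, 0, 0], [1, 0.075, 0, 0, 0], [1, 0.09, 0, 0, 0], [1, 0.095, 0, 0, 0], [1, 0.095, 0, 0, 0]],
])

```text
time_s: 6.35
tcp_pos: [0.5789, 0.3218, 0.0449]
eef_rot: [-179.9, 0.0, -167.8]
contact_force: [4.7, -3.6, -2.7]
gripper_width: 0.0156
gripper_force: 25.0
```

>>> play_rows([
  [[0, 0, 0, 0, 0], [0, 0, 0, 0, 0], [0, 0, 0, 0, 0], [0, 0, 0, 0, 0], [0, 0, 0, -0.06, 0], [0, 0, 0, -0.13, 0], [0, 0, 0, -0.2, 0], [0, 0, 0, -0.21, 0]],
])

```text
time_s: 7.02
tcp_pos: [0.5811, 0.3251, 0.1573]
eef_rot: [179.8, 0.5, -167.7]
contact_force: [1.4, 1.0, 1.5]
gripper_width: 0.0636
gripper_force: 0.0
```

>>> play_rows([
  [[0, 0.06, 0, 0, 0], [0, 0.13, 0, 0, 0], [0, 0.2, 0, 0, 0], [0, 0.27, 0, 0, 0], [0, 0.33, 0, 0, 0], [0, 0.333, 0, 0, 0], [0, 0.333, 0, 0, 0], [0, 0.333, 0, 0, 0]],
])

```text
time_s: 7.68
tcp_pos: [0.416, 0.2885, 0.1507]
eef_rot: [179.9, 0.1, -167.7]
contact_force: [0.6, -0.4, -0.3]
gripper_width: 0.088
gripper_force: 0.0
```

```bash
python3 -c "
from h import *
snap('s6','scene')
snap('w6')
a=load('s6')[1][230:400,280:480,::-1];b=load('w6')[1][:300,:,::-1]
cv2.imwrite('pics/m6.png',np.hstack([cv2.resize(a,(353,300)),b[:, 130:]]))"
```

```text
7.7333 [0.4163 0.2885 0.1504] [ 1.7996e+02  5.0000e-02 -1.6775e+02] [  57.     8.4  -26.5    0.   -55.  -134.7]
7.7833 [0.4164 0.2884 0.1501] [ 1.7999e+02  2.0000e-02 -1.6779e+02] [  57.     8.5  -26.5    0.   -55.  -134.8]
```

View pics/m6.png

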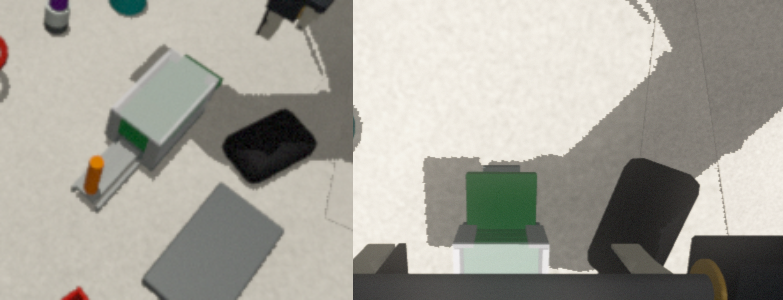

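The plate stands out of the slot (front edge at wrist row 173, columns 243–314) and the ejector has gone back. I'll check the grip point.

Run:
```python
from go import *
i=load('w6')[0]
a=onz(i,243.5,173,.022);b=onz(i,314,173,.022);print(a,b,(a+b)/2,np.linalg.norm(a-b),"expected",loc(MAG,MY,-.101))
RED=(.5072,-.1597);RY=0.0
YEL=(.469,-.2736);YY=-.45; BLU=(.4842,-.3833);BY=-1.6
```

```text
[0.40399396 0.25740342 0.022     ] [0.39231344 0.31140187 0.022     ] [0.3981537  0.28440265 0.022     ] 0.0552473277933337 expected (np.float64(0.3994809946771043), np.float64(0.28415619555800575))
```

>>> play_rows([
  [[0, 0, 0, 0.07, 0], [0, 0, 0, 0.14, 0], [0, 0, 0, 0.2, 0], [0, 0, 0, 0.25, 0], [0, 0, 0, 0.284, 0], [0.3, 0, 0, 0.284, 0], [1, 0, 0, 0.284, 0], [1, 0, 0, 0.284, 0]],
], squeeze=40)

```text
time_s: 8.45
tcp_pos: [0.4165, 0.2883, 0.0086]
eef_rot: [180.0, 0.0, -167.8]
contact_force: [0.6, -0.5, 0.8]
gripper_width: 0.0729
gripper_force: 0.0
```

>>> play_rows([
  [[1, 0, 0, 0, 0], [1, 0, 0, 0, 0], [1, 0, 0, 0, 0], [1, 0, 0, 0, 0], [1, 0, 0, 0, 0], [1, 0, 0, 0, 0], [1, 0, 0, 0, 0], [1, 0.01, 0, 0, 0]],
])

```text
time_s: 9.12
tcp_pos: [0.4123, 0.2882, 0.0092]
eef_rot: [179.9, 0.2, -167.7]
contact_force: [5.7, 1.1, 4.2]
gripper_width: 0.0558
gripper_force: 39.9
```

>>> play_rows([
  [[1, 0.03, 0, 0, 0], [1, 0.06, 0, 0, 0], [1, 0.09, 0, 0, 0], [1, 0.12, 0, 0, 0], [1, 0.137, 0, 0, 0], [1, 0.137, 0, 0, 0], [1, 0.137, 0, -0.02, 0], [1, 0.137, 0, -0.04, 0]],
])

```text
time_s: 9.78
tcp_pos: [0.3434, 0.2718, 0.0279]
eef_rot: [-179.9, -0.1, -167.7]
contact_force: [-0.2, 0.6, -0.8]
gripper_width: 0.0553
gripper_force: 39.9
```

Run:
```python
from go import *
snap('s7','scene')
RED=(.5072,-.1597);RY=0.0
YEL=(.469,-.2736);YY=-.45; BLU=(.4842,-.3833);BY=-1.6
cv2.imwrite('pics/s7.png',cv2.resize(load('s7')[1][170:400,230:480,::-1],None,fx=2.2,fy=2.2))
p=r.get_state()["tcp_pos"]
y=-180+BY; a=loc(BLU,BY,-.142); b=loc(BLU,BY,-.057)
plan([(.36,.10,.17,-168),(*loc(BLU,BY,-.15),.17,y),(*a,.009,y),(*b,.009,y)])
plan([(*loc(BLU,BY,-.15),.17,y),(*a,.009,y),(*b,.009,y)])
```

```text
9.8333 [0.3443 0.2729 0.0297] [ 1.7996e+02  4.0000e-02 -1.6774e+02] [  64.3   12.3  -42.6    0.   -35.1 -142. ]
at [ 3.443000e-01  2.729000e-01  2.970000e-02 -1.677375e+02]
[ 3.60e-01  1.00e-01  1.70e-01 -1.68e+02] -> [ 0.043 -0.345 -0.281  0.003] rows 5.4 0.0
[ 3.343e-01 -3.791e-01  1.700e-01 -1.816e+02] -> [ 0.25  -0.927 -0.     0.158] rows 11.5 1.9
[ 3.423e-01 -3.793e-01  9.000e-03 -1.816e+02] -> [-0.016  0.     0.322 -0.   ] rows 3.9 0.0
[ 4.272e-01 -3.817e-01  9.000e-03 -1.816e+02] -> [-0.17 -0.   -0.   -0.  ] rows 2.0 0.0
at [ 3.443000e-01  2.729000e-01  2.970000e-02 -1.677375e+02]
[ 3.343e-01 -3.791e-01  1.700e-01 -1.816e+02] -> [ 0.296 -1.27  -0.281  0.161] rows 16.0 1.9
[ 3.423e-01 -3.793e-01  9.000e-03 -1.816e+02] -> [-0.016  0.     0.322 -0.   ] rows 3.9 0.0
[ 4.272e-01 -3.817e-01  9.000e-03 -1.816e+02] -> [-0.17 -0.   -0.   -0.  ] rows 2.0 0.0
```

View pics/s7.png

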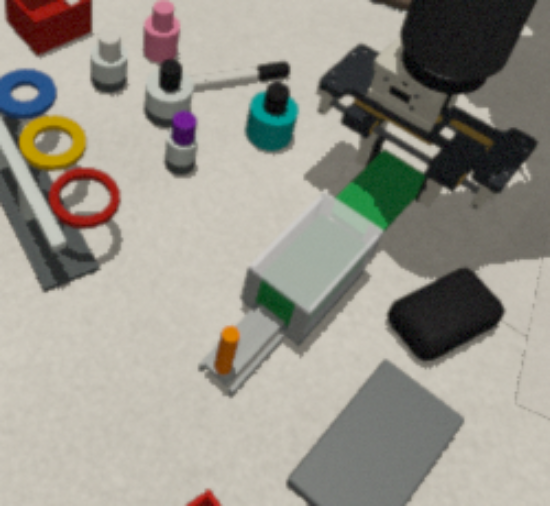

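The carrier is out, flat and held. I'll carry it to the blue bay via x≈0.43.

```bash
cat >> go.py <<'E'
RED=(.5072,-.1597);RY=0.0
YEL=(.469,-.2736);YY=-.45; BLU=(.4842,-.3833);BY=-1.6
E
python3 - <<'E'
from go import *
y=-180+BY
plan([(.43,.12,.17,-168),(.43,-.16,.17,y),(*loc(BLU,BY,-.15),.17,y),(*loc(BLU,BY,-.142),.009,y),(*loc(BLU,BY,-.056),.009,y)])
E
```

```text
at [ 3.443000e-01  2.729000e-01  2.970000e-02 -1.677375e+02]
[ 4.30e-01  1.20e-01  1.70e-01 -1.68e+02] -> [-0.103 -0.335 -0.281  0.003] rows 5.4 0.0
[ 4.300e-01 -1.600e-01  1.700e-01 -1.816e+02] -> [ 0.116 -0.548 -0.     0.158] rows 6.7 1.9
[ 3.343e-01 -3.791e-01  1.700e-01 -1.816e+02] -> [ 0.179 -0.443 -0.    -0.   ] rows 5.7 0.0
[ 3.423e-01 -3.793e-01  9.000e-03 -1.816e+02] -> [-0.016  0.     0.322 -0.   ] rows 3.9 0.0
[ 4.282e-01 -3.817e-01  9.000e-03 -1.816e+02] -> [-0.172  0.    -0.    -0.   ] rows 2.1 0.0
```

>>> play_rows([
  [[1, 0, 0, -0.08, 0], [1, 0, -0.02, -0.16, 0], [1, -0.02, -0.06, -0.22, 0], [1, -0.04, -0.13, -0.27, 0], [1, -0.07, -0.2, -0.281, 0], [1, -0.09, -0.27, -0.281, 0], [1, -0.1, -0.32, -0.281, 0], [1, -0.103, -0.335, -0.281, 0]],
])

```text
time_s: 10.5
tcp_pos: [0.4303, 0.1166, 0.1682]
eef_rot: [-180.0, -0.1, -167.9]
contact_force: [-1.3, -0.3, -1.6]
gripper_width: 0.0558
gripper_force: 39.9
```

>>> play_rows([
  [[1, 0.015, -0.07, 0, 0.02], [1, 0.03, -0.15, 0, 0.04], [1, 0.05, -0.23, 0, 0.06], [1, 0.065, -0.31, 0, 0.08], [1, 0.08, -0.39, 0, 0.1], [1, 0.1, -0.47, 0, 0.13], [1, 0.115, -0.53, 0, 0.158], [1, 0.116, -0.548, 0, 0.158]],
])

```text
time_s: 11.17
tcp_pos: [0.43, -0.1638, 0.1679]
eef_rot: [-180.0, -0.1, 178.3]
contact_force: [-0.7, -0.3, -0.0]
gripper_width: 0.0556
gripper_force: 39.9
```

>>> play_rows([
  [[1, 0.03, -0.07, 0, 0], [1, 0.06, -0.14, 0, 0], [1, 0.09, -0.22, 0, 0], [1, 0.12, -0.3, 0, 0], [1, 0.15, -0.37, 0, 0], [1, 0.17, -0.42, 0, 0], [1, 0.179, -0.443, 0, 0], [1, 0.179, -0.443, 0, 0]],
])

```text
time_s: 11.83
tcp_pos: [0.3351, -0.3818, 0.1676]
eef_rot: [180.0, -0.1, 178.5]
contact_force: [0.0, 0.5, -0.7]
gripper_width: 0.0555
gripper_force: 39.9
```

>>> play_rows([
  [[1, -0.005, 0, 0.06, 0], [1, -0.01, 0, 0.13, 0], [1, -0.016, 0, 0.2, 0], [1, -0.016, 0, 0.26, 0], [1, -0.016, 0, 0.3, 0], [1, -0.016, 0, 0.322, 0], [1, -0.016, 0, 0.322, 0], [1, -0.016, 0, 0.322, 0]],
])

```text
time_s: 12.5
tcp_pos: [0.3443, -0.3794, 0.007]
eef_rot: [180.0, -0.1, 178.7]
contact_force: [-0.4, 0.2, 0.5]
gripper_width: 0.0557
gripper_force: 39.9
```

Run:
```python
from go import *
snap('s8','scene')
snap('w8')
b=load('w8')[1][:280,:,::-1]; a=load('s8')[1][100:240,170:330,::-1]
cv2.imwrite('pics/m8.png',np.vstack([cv2.resize(a,(560,490)),b])[:600])
cv2.imwrite('pics/m8.png',np.hstack([cv2.resize(a,(380,333)),cv2.resize(b,(420,210)) if 0 else cv2.copyMakeBorder(cv2.resize(b,(420,210)),0,123,0,0,cv2.BORDER_CONSTANT)]))
```

```text
12.55 [ 0.3448 -0.3799  0.0079] [-1.8000e+02 -1.0000e-02  1.7869e+02] [-25.8  20.1 -34.4   0.  -35.4 -65.5]
12.6 [ 0.3451 -0.3802  0.0083] [-1.7997e+02  6.0000e-02  1.7869e+02] [-25.8  20.1 -34.4   0.  -35.4 -65.5]
```

View pics/m8.png

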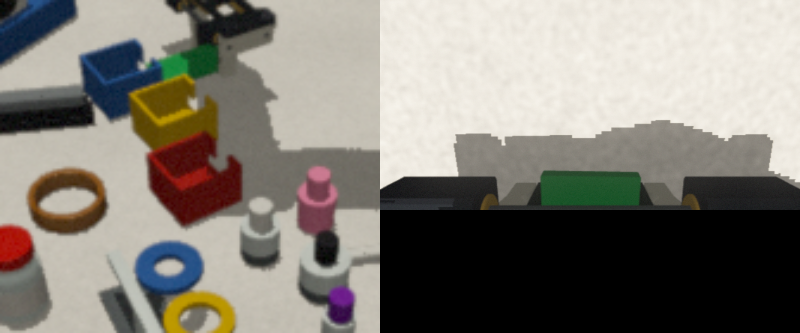

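The carrier is lined up in front of the blue bay. I'll push it home.

>>> play_rows([
  [[1, -0.03, 0, 0, 0], [1, -0.06, 0, 0, 0], [1, -0.09, 0, 0, 0], [1, -0.12, 0, 0, 0], [1, -0.14, 0, 0, 0], [1, -0.155, 0, 0, 0], [1, -0.167, 0, 0, 0], [1, -0.174, 0, 0, 0]],
])

```text
time_s: 13.27
tcp_pos: [0.4279, -0.3817, 0.0072]
eef_rot: [179.9, -0.4, 178.6]
contact_force: [-18.9, -5.9, 12.9]
gripper_width: 0.0555
gripper_force: 40.0
```

>>> play_rows([
  [[1, 0, 0, 0.003, 0], [0.25, 0, 0, 0.003, 0], [0.25, 0, 0, 0.003, 0], [0.25, 0, 0, 0.003, 0], [0.25, 0, 0, 0, 0], [0.25, 0, 0, -0.08, 0], [0.25, 0, 0, -0.16, 0], [0.25, 0, 0, -0.24, 0]],
])

```text
time_s: 13.93
tcp_pos: [0.4307, -0.3819, 0.1285]
eef_rot: [180.0, -0.1, 178.7]
contact_force: [1.7, -0.6, -0.3]
gripper_width: 0.0658
gripper_force: 0.0
```

Run:
```python
from go import *
snap('s9','scene',1)
snap('w9')
b=load('w9')[1][:280,:,::-1]; a=load('s9')[1][100:240,170:330,::-1]
cv2.imwrite('pics/m9.png',np.hstack([cv2.resize(a,(320,280)),b[:,80:]]))
e=(.6249,.3327);y=MY-180
plan([(.53,-.15,.20,-175),(*loc(e,MY,0),.2,y),(*e,.045,y)])
```

```text
13.9833 [ 0.4346 -0.3847  0.1378] [-179.64    0.5   178.76] [-22.1  15.6 -19.    0.2 -54.8 -69.2]
14.0333 [ 0.435  -0.3844  0.1348] [-179.67    0.57  178.73] [-22.1  15.7 -19.2   0.1 -54.4 -69.2]
at [ 4.350000e-01 -3.844000e-01  1.348000e-01  1.787272e+02]
[ 5.30e-01 -1.50e-01  2.00e-01 -1.75e+02] -> [-0.18   0.473 -0.13  -0.073] rows 6.3 0.9
[   0.6249    0.3327    0.2    -167.8   ] -> [-0.273  0.945 -0.    -0.084] rows 11.8 1.0
[ 6.249e-01  3.327e-01  4.500e-02 -1.678e+02] -> [-0.    0.    0.31 -0.  ] rows 3.7 0.0
```

View pics/m9.png

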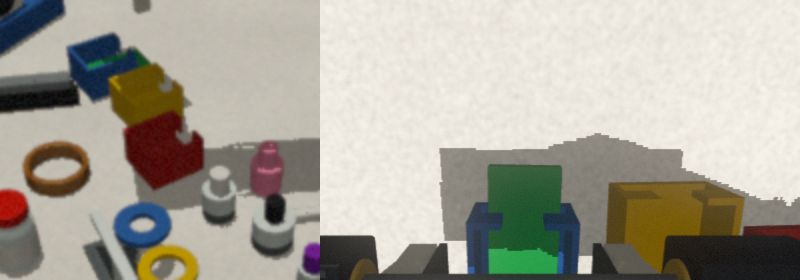

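>>> play_rows([
  [[0, -0.01, 0.03, -0.06, 0], [0, -0.03, 0.1, -0.11, 0], [0, -0.06, 0.17, -0.13, 0], [0, -0.09, 0.24, -0.13, -0.02], [0, -0.12, 0.32, -0.13, -0.04], [0, -0.15, 0.4, -0.13, -0.06], [0, -0.17, 0.46, -0.13, -0.073], [0, -0.18, 0.473, -0.13, -0.073]],
], squeeze=25)

```text
time_s: 14.7
tcp_pos: [0.5282, -0.1439, 0.1929]
eef_rot: [180.0, 0.1, -174.8]
contact_force: [-0.5, 0.1, 0.7]
gripper_width: 0.0874
gripper_force: 0.0
```

>>> play_rows([
  [[0, -0.02, 0.07, 0, -0.01], [0, -0.04, 0.15, 0, -0.02], [0, -0.06, 0.23, 0, -0.03], [0, -0.08, 0.31, 0, -0.04], [0, -0.1, 0.39, 0, -0.06], [0, -0.13, 0.47, 0, -0.084], [0, -0.16, 0.54, 0, -0.084], [0, -0.17, 0.6, 0, -0.084]],
])

```text
time_s: 15.37
tcp_pos: [0.5869, 0.1611, 0.1925]
eef_rot: [180.0, 0.0, -167.8]
contact_force: [0.9, -0.3, 0.6]
gripper_width: 0.0878
gripper_force: 0.0
```

Run:
```python
from go import *
i=load('w9')[0]
a,b=onz(i,248,166,.02),onz(i,321,166,.02); print("blue carrier front mid",(a+b)/2,"expect",loc(BLU,BY,-.074),np.linalg.norm(a-b))
e=(.6249,.3327);y=MY-180
plan([(*e,.13,y),(*e,.045,y)])
```

```text
blue carrier front mid [ 0.40961393 -0.380779    0.02      ] expect (np.float64(0.4102288514870138), np.float64(-0.3812337987344559)) 0.054773397266245284
at [ 5.869000e-01  1.611000e-01  1.925000e-01 -1.678011e+02]
[ 6.249e-01  3.327e-01  1.300e-01 -1.678e+02] -> [-0.147  0.319  0.125 -0.   ] rows 4.5 0.0
[ 6.249e-01  3.327e-01  4.500e-02 -1.678e+02] -> [-0.    0.    0.17 -0.  ] rows 2.0 0.0
```

>>> play_rows([
  [[0, -0.03, 0.06, 0.02, 0], [0, -0.06, 0.13, 0.04, 0], [0, -0.09, 0.2, 0.07, 0], [0, -0.12, 0.27, 0.1, 0], [0, -0.147, 0.319, 0.125, 0], [0, -0.147, 0.319, 0.125, 0], [0, -0.147, 0.319, 0.125, 0], [0, -0.147, 0.319, 0.125, 0]],
])

```text
time_s: 16.03
tcp_pos: [0.624, 0.3293, 0.1297]
eef_rot: [-180.0, -0.0, -167.9]
contact_force: [0.2, 0.4, -0.4]
gripper_width: 0.088
gripper_force: 0.0
```

>>> play_rows([
  [[0, 0, 0, 0.06, 0], [0, 0, 0, 0.12, 0], [0, 0, 0, 0.17, 0], [0, 0, 0, 0.17, 0], [1, 0, 0, 0.17, 0], [1, 0, 0, 0.17, 0], [1, 0, 0, 0.17, 0], [1, 0, 0, 0.17, 0]],
])

```text
time_s: 16.7
tcp_pos: [0.6251, 0.3302, 0.0475]
eef_rot: [179.9, 0.2, -167.9]
contact_force: [0.4, 0.0, 0.8]
gripper_width: 0.0664
gripper_force: 0.0
```

>>> play_rows([
  [[1, 0, 0, 0, 0], [1, 0, 0, 0, 0], [1, 0, 0, 0, 0], [1, 0, 0, 0, 0], [1, 0, 0, 0, 0], [1, 0, 0, 0, 0], [1, 0, 0, 0, 0], [1, 0, 0, 0, 0]],
])

```text
time_s: 17.37
tcp_pos: [0.6238, 0.3312, 0.0449]
eef_rot: [179.9, 0.0, -167.9]
contact_force: [-2.4, 3.1, 0.2]
gripper_width: 0.0152
gripper_force: 25.0
```

>>> play_rows([
  [[1, 0.015, 0, 0, 0], [1, 0.03, 0, 0, 0], [1, 0.045, 0, 0, 0], [1, 0.06, 0, 0, 0], [1, 0.075, 0, 0, 0], [1, 0.09, 0, 0, 0], [1, 0.095, 0, 0, 0], [1, 0.095, 0, 0, 0]],
])

```text
time_s: 18.03
tcp_pos: [0.5777, 0.3214, 0.045]
eef_rot: [179.9, 0.1, -167.8]
contact_force: [1.0, 5.2, -3.8]
gripper_width: 0.0155
gripper_force: 25.0
```

>>> play_rows([
  [[0, 0, 0, 0, 0], [0, 0, 0, 0, 0], [0, 0, 0, 0, 0], [0, 0, 0, 0, 0], [0, 0, 0, -0.06, 0], [0, 0, 0, -0.13, 0], [0, 0, 0, -0.2, 0], [0, 0, 0, -0.21, 0]],
])

```text
time_s: 18.7
tcp_pos: [0.5805, 0.3212, 0.1572]
eef_rot: [179.8, 0.5, -167.8]
contact_force: [0.7, 0.5, 1.1]
gripper_width: 0.0631
gripper_force: 0.0
```

>>> play_rows([
  [[0, 0.06, 0, 0, 0], [0, 0.13, 0, 0, 0], [0, 0.2, 0, 0, 0], [0, 0.27, 0, 0, 0], [0, 0.33, 0, 0, 0], [0, 0.333, 0, 0, 0], [0, 0.333, 0, 0, 0], [0, 0.333, 0, 0, 0]],
])

```text
time_s: 19.37
tcp_pos: [0.4153, 0.2851, 0.1507]
eef_rot: [180.0, 0.1, -167.8]
contact_force: [-0.6, 0.2, 0.0]
gripper_width: 0.0877
gripper_force: 0.0
```

```bash
cat >> go.py <<'E'
def front(n):
    # green blob's front (upper) edge in a wrist picture
    i,im=load(n); h=cv2.cvtColor(im,cv2.COLOR_RGB2HSV); m=cv2.inRange(h[:185],(45,120,30),(80,255,255))
    cs,_=cv2.findContours(m,cv2.RETR_EXTERNAL,cv2.CHAIN_APPROX_NONE); c=max(cs,key=cv2.contourArea)[:,0]
    print("green bbox",cv2.boundingRect(c)); y0=c[:,1].min(); e=c[c[:,1]<y0+8]
    a,b=onz(i,e[:,0].min(),y0,.022),onz(i,e[:,0].max()+1,y0,.022); print("front mid",((a+b)/2).round(4),"w",np.linalg.norm(a-b).round(4))
E
python3 - <<'E'
from go import *
front('w6'); snap('w10'); front('w10'); print("exp",loc(MAG,MY,-.101))
plan([(*loc(MAG,MY,-.084),.008,MY-180)])
E
```

```text
Traceback (most recent call last):
  File "go.py", line 18, in front
    cs,_=cv2.findContours(m,cv2.RETR_EXTERNAL,cv2.CHAIN_APPROX_NONE); c=max(cs,key=cv2.contourArea)[:,0]
                                                                        ~~~^^^^^^^^^^^^^^^^^^^^^^^^
ValueError: max() iterable argument is empty
```

```bash
sed -i 's/h\[:185\],(45,120,30),(80,255,255)/h[:225],(40,80,15),(85,255,255)/' go.py
python3 - <<'E'
from go import *
i,im=load('w6'); print(im[180,278],im[190,278],im[215,278])
snap('w10'); front('w6'); front('w10'); print("exp",loc(MAG,MY,-.101))
plan([(*loc(MAG,MY,-.084),.008,MY-180)])
E
```

```text
[57 96 61] [51 93 59] [47 92 54]
19.4167 [0.4156 0.2852 0.1504] [ 1.7997e+02  5.0000e-02 -1.6786e+02] [  56.8    8.2  -26.8    0.   -55.  -134.7]
green bbox (244, 173, 69, 52)
front mid [0.3982 0.2842 0.022 ] w 0.0541
green bbox (249, 175, 69, 50)
front mid [0.398  0.2851 0.022 ] w 0.0542
exp (np.float64(0.3994809946771043), np.float64(0.28415619555800575))
at [ 4.156000e-01  2.852000e-01  1.504000e-01 -1.678598e+02]
[ 4.161e-01  2.877e-01  8.000e-03 -1.678e+02] -> [-0.002  0.005  0.285 -0.001] rows 3.4 0.0
```

>>> play_rows([
  [[0, 0, 0.005, 0.07, 0], [0, 0, 0.005, 0.14, 0], [0, 0, 0.005, 0.2, 0], [0, 0, 0.005, 0.25, 0], [0, 0, 0.005, 0.284, 0], [0.3, 0, 0.005, 0.284, 0], [1, 0, 0.005, 0.284, 0], [1, 0, 0.005, 0.284, 0]],
], squeeze=40)

```text
time_s: 20.08
tcp_pos: [0.4153, 0.2877, 0.0086]
eef_rot: [180.0, 0.0, -167.9]
contact_force: [0.6, 0.3, 0.5]
gripper_width: 0.0732
gripper_force: 0.0
```

>>> play_rows([
  [[1, 0, 0, 0, 0], [1, 0, 0, 0, 0], [1, 0, 0, 0, 0], [1, 0, 0, 0, 0], [1, 0, 0, 0, 0], [1, 0, 0, 0, 0], [1, 0, 0, 0, 0], [1, 0.01, 0, 0, 0]],
])

```text
time_s: 20.75
tcp_pos: [0.4109, 0.2875, 0.0092]
eef_rot: [179.9, 0.2, -167.8]
contact_force: [4.5, 1.6, 3.5]
gripper_width: 0.0557
gripper_force: 40.0
```

>>> play_rows([
  [[1, 0.03, 0, 0, 0], [1, 0.06, 0, 0, 0], [1, 0.09, 0, 0, 0], [1, 0.12, 0, 0, 0], [1, 0.137, 0, 0, 0], [1, 0.137, 0, 0, 0], [1, 0.137, 0, -0.02, 0], [1, 0.137, 0, -0.04, 0]],
])

```text
time_s: 21.42
tcp_pos: [0.3421, 0.2711, 0.0279]
eef_rot: [-179.9, -0.1, -167.8]
contact_force: [0.2, 0.6, -0.8]
gripper_width: 0.0552
gripper_force: 40.0
```

>>> play_rows([
  [[1, 0, 0, -0.08, 0], [1, 0, -0.02, -0.16, 0], [1, -0.02, -0.06, -0.22, 0], [1, -0.04, -0.13, -0.27, 0], [1, -0.07, -0.2, -0.281, 0], [1, -0.09, -0.27, -0.281, 0], [1, -0.1, -0.32, -0.281, 0], [1, -0.103, -0.335, -0.281, 0]],
])

```text
time_s: 22.08
tcp_pos: [0.4286, 0.1158, 0.1685]
eef_rot: [-180.0, -0.1, -168.0]
contact_force: [0.0, -0.2, -1.3]
gripper_width: 0.0556
gripper_force: 40.0
```

Run:
```python
from go import *
y=-180+YY
plan([(.43,-.16,.17,y),(*loc(YEL,YY,-.142),.17,y),(*loc(YEL,YY,-.142),.009,y),(*loc(YEL,YY,-.056),.009,y)])
```

```text
at [ 4.286000e-01  1.158000e-01  1.685000e-01 -1.680135e+02]
[ 4.3000e-01 -1.6000e-01  1.7000e-01 -1.8045e+02] -> [ 0.112 -0.54  -0.003  0.145] rows 6.6 1.7
[ 3.2700e-01 -2.7250e-01  1.7000e-01 -1.8045e+02] -> [ 0.204 -0.227 -0.    -0.   ] rows 3.7 0.0
[ 3.2700e-01 -2.7250e-01  9.0000e-03 -1.8045e+02] -> [ 0.     0.     0.322 -0.   ] rows 3.9 0.0
[ 4.1300e-01 -2.7320e-01  9.0000e-03 -1.8045e+02] -> [-0.172 -0.    -0.    -0.   ] rows 2.1 0.0
```

>>> play_rows([
  [[1, 0.015, -0.07, 0, 0.02], [1, 0.03, -0.15, 0, 0.04], [1, 0.05, -0.23, 0, 0.06], [1, 0.065, -0.31, 0, 0.08], [1, 0.08, -0.39, 0, 0.1], [1, 0.1, -0.47, 0, 0.12], [1, 0.112, -0.53, -0.003, 0.145], [1, 0.112, -0.54, -0.003, 0.145]],
])

```text
time_s: 22.75
tcp_pos: [0.4293, -0.1606, 0.1698]
eef_rot: [-180.0, -0.1, 179.4]
contact_force: [-0.5, -0.2, -0.9]
gripper_width: 0.0557
gripper_force: 40.0
```

>>> play_rows([
  [[1, 0.05, -0.05, 0, 0], [1, 0.1, -0.11, 0, 0], [1, 0.15, -0.17, 0, 0], [1, 0.19, -0.21, 0, 0], [1, 0.204, -0.227, 0, 0], [1, 0.204, -0.227, 0, 0], [1, 0.204, -0.227, 0, 0], [1, 0.204, -0.227, 0, 0]],
])

```text
time_s: 23.42
tcp_pos: [0.3278, -0.2696, 0.17]
eef_rot: [180.0, -0.0, 179.7]
contact_force: [1.1, -0.1, -0.6]
gripper_width: 0.0557
gripper_force: 40.0
```

>>> play_rows([
  [[1, 0, 0, 0.06, 0], [1, 0, 0, 0.13, 0], [1, 0, 0, 0.2, 0], [1, 0, 0, 0.26, 0], [1, 0, 0, 0.3, 0], [1, 0, 0, 0.322, 0], [1, 0, 0, 0.322, 0], [1, 0, 0, 0.322, 0]],
])

```text
time_s: 24.08
tcp_pos: [0.3277, -0.2693, 0.0087]
eef_rot: [180.0, -0.1, 179.8]
contact_force: [0.8, -0.6, -0.4]
gripper_width: 0.0553
gripper_force: 40.0
```

Run:
```python
from go import *
y=-180+YY
plan([(*loc(YEL,YY,-.142),.009,y),(*loc(YEL,YY,-.056),.009,y)])
plan([(*loc(YEL,YY,-.055),.009,y)])
```

```text
at [ 3.277000e-01 -2.693000e-01  8.700000e-03  1.797697e+02]
[ 3.2700e-01 -2.7250e-01  9.0000e-03 -1.8045e+02] -> [ 0.001 -0.006 -0.001  0.003] rows 0.1 0.0
[ 4.1300e-01 -2.7320e-01  9.0000e-03 -1.8045e+02] -> [-0.172 -0.    -0.    -0.   ] rows 2.1 0.0
at [ 3.277000e-01 -2.693000e-01  8.700000e-03  1.797697e+02]
[ 4.1400e-01 -2.7320e-01  9.0000e-03 -1.8045e+02] -> [-0.173 -0.007 -0.001  0.003] rows 2.1 0.0
```

>>> play_rows([
  [[1, -0.02, -0.007, 0, 0.003], [1, -0.06, -0.007, 0, 0.003], [1, -0.09, -0.007, 0, 0.003], [1, -0.12, -0.007, 0, 0.003], [1, -0.14, -0.007, 0, 0.003], [1, -0.155, -0.007, 0, 0.003], [1, -0.167, -0.007, 0, 0.003], [1, -0.174, -0.007, 0, 0.003]],
])

```text
time_s: 24.75
tcp_pos: [0.4111, -0.2734, 0.0085]
eef_rot: [179.9, -0.4, 179.4]
contact_force: [-13.2, -4.1, 1.1]
gripper_width: 0.0558
gripper_force: 40.0
```

>>> play_rows([
  [[1, 0, 0, 0.003, 0], [0.25, 0, 0, 0.003, 0], [0.25, 0, 0, 0.003, 0], [0.25, 0, 0, 0.003, 0], [0.25, 0, 0, 0, 0], [0.25, 0, 0, -0.08, 0], [0.25, 0, 0, -0.16, 0], [0.25, 0, 0, -0.24, 0]],
])

```text
time_s: 25.42
tcp_pos: [0.4138, -0.2738, 0.1305]
eef_rot: [180.0, -0.1, 179.4]
contact_force: [1.6, -0.2, -0.1]
gripper_width: 0.0659
gripper_force: 0.0
```

Run:
```python
from go import *
snap('w11'); front('w11'); print("exp",loc(YEL,YY,-.074))
e=(.6249,.3327);y=MY-180
plan([(.54,-.05,.20,-175),(*loc(e,MY,0),.13,y),(*e,.045,y)])
```

```text
25.4667 [ 0.4182 -0.2756  0.139 ] [-179.74    0.56  179.54] [-10.7   8.3 -28.5   0.2 -52.6 -79.8]
green bbox (243, 176, 75, 49)
front mid [ 0.3936 -0.2722  0.022 ] w 0.0541
exp (np.float64(0.3950022823342855), np.float64(-0.2730188113342354))
at [ 4.182000e-01 -2.756000e-01  1.390000e-01  1.795352e+02]
[ 5.40e-01 -5.00e-02  2.00e-01 -1.75e+02] -> [-0.24   0.453 -0.122 -0.064] rows 6.3 0.8
[ 6.249e-01  3.327e-01  1.300e-01 -1.678e+02] -> [-0.236  0.748  0.14  -0.084] rows 9.5 1.0
[ 6.249e-01  3.327e-01  4.500e-02 -1.678e+02] -> [-0.    0.    0.17 -0.  ] rows 2.0 0.0
```

>>> play_rows([
  [[0, -0.01, 0.03, -0.06, 0], [0, -0.04, 0.1, -0.11, 0], [0, -0.08, 0.17, -0.13, 0], [0, -0.12, 0.24, -0.13, -0.02], [0, -0.16, 0.31, -0.13, -0.04], [0, -0.2, 0.38, -0.13, -0.05], [0, -0.23, 0.44, -0.13, -0.064], [0, -0.24, 0.453, -0.13, -0.064]],
], squeeze=25)

```text
time_s: 26.13
tcp_pos: [0.5389, -0.0447, 0.1944]
eef_rot: [180.0, 0.1, -174.8]
contact_force: [0.5, -0.3, 0.2]
gripper_width: 0.0875
gripper_force: 0.0
```

>>> play_rows([
  [[0, -0.02, 0.07, 0, -0.01], [0, -0.04, 0.15, 0, -0.02], [0, -0.06, 0.23, 0, -0.03], [0, -0.08, 0.31, 0, -0.04], [0, -0.1, 0.39, 0, -0.06], [0, -0.13, 0.47, 0, -0.084], [0, -0.15, 0.52, 0, -0.084], [0, -0.15, 0.52, 0, -0.084]],
])

```text
time_s: 26.8
tcp_pos: [0.5903, 0.2216, 0.1936]
eef_rot: [180.0, 0.1, -167.7]
contact_force: [1.1, -0.6, 0.4]
gripper_width: 0.0876
gripper_force: 0.0
```

Run:
```python
from go import *
e=(.6249,.3327);y=MY-180
plan([(*e,.13,y),(*e,.045,y)])
```

```text
at [   0.5903    0.2216    0.1936 -167.6509]
[ 6.249e-01  3.327e-01  1.300e-01 -1.678e+02] -> [-0.115  0.202  0.127  0.002] rows 3.2 0.0
[ 6.249e-01  3.327e-01  4.500e-02 -1.678e+02] -> [-0.    0.    0.17 -0.  ] rows 2.0 0.0
```

>>> play_rows([
  [[0, -0.03, 0.06, 0.02, 0], [0, -0.06, 0.12, 0.06, 0], [0, -0.09, 0.17, 0.1, 0], [0, -0.115, 0.2, 0.127, 0.002], [0, -0.115, 0.202, 0.127, 0.002], [0, -0.115, 0.202, 0.127, 0.002], [0, -0.115, 0.202, 0.127, 0.002], [0, -0.115, 0.202, 0.127, 0.002]],
])

```text
time_s: 27.47
tcp_pos: [0.6243, 0.327, 0.1318]
eef_rot: [180.0, 0.1, -168.1]
contact_force: [-0.4, -0.0, 0.3]
gripper_width: 0.0875
gripper_force: 0.0
```

>>> play_rows([
  [[0, 0, 0, 0.06, 0], [0, 0, 0, 0.12, 0], [0, 0, 0, 0.17, 0], [0, 0, 0, 0.17, 0], [1, 0, 0, 0.17, 0], [1, 0, 0, 0.17, 0], [1, 0, 0, 0.17, 0], [1, 0, 0, 0.17, 0]],
])

```text
time_s: 28.13
tcp_pos: [0.6251, 0.3283, 0.048]
eef_rot: [179.9, 0.2, -168.0]
contact_force: [-1.3, -0.5, -0.5]
gripper_width: 0.0661
gripper_force: 0.0
```

>>> play_rows([
  [[1, 0, 0, 0, 0], [1, 0, 0, 0, 0], [1, 0, 0, 0, 0], [1, 0, 0, 0, 0], [1, 0, 0, 0, 0], [1, 0, 0, 0, 0], [1, 0, 0, 0, 0], [1, 0, 0, 0, 0]],
])

```text
time_s: 28.8
tcp_pos: [0.6236, 0.3311, 0.0455]
eef_rot: [179.7, 0.1, -168.0]
contact_force: [-4.5, 9.0, -0.8]
gripper_width: 0.0155
gripper_force: 25.0
```

>>> play_rows([
  [[1, 0.015, 0, 0, 0], [1, 0.03, 0, 0, 0], [1, 0.045, 0, 0, 0], [1, 0.06, 0, 0, 0], [1, 0.075, 0, 0, 0], [1, 0.09, 0, 0, 0], [1, 0.095, 0, 0, 0], [1, 0.095, 0, 0, 0]],
])

```text
time_s: 29.47
tcp_pos: [0.5776, 0.3212, 0.0455]
eef_rot: [179.8, 0.2, -168.0]
contact_force: [-1.3, 11.2, -5.8]
gripper_width: 0.0154
gripper_force: 25.0
```

>>> play_rows([
  [[0, 0, 0, 0, 0], [0, 0, 0, 0, 0], [0, 0, 0, 0, 0], [0, 0, 0, 0, 0], [0, 0, 0, -0.06, 0], [0, 0, 0, -0.13, 0], [0, 0, 0, -0.2, 0], [0, 0, 0, -0.21, 0]],
])

```text
time_s: 30.13
tcp_pos: [0.5806, 0.3191, 0.1577]
eef_rot: [179.8, 0.5, -168.0]
contact_force: [0.8, 0.4, 1.1]
gripper_width: 0.0631
gripper_force: 0.0
```

>>> play_rows([
  [[0, 0.06, 0, 0, 0], [0, 0.13, 0, 0, 0], [0, 0.2, 0, 0, 0], [0, 0.27, 0, 0, 0], [0, 0.33, 0, 0, 0], [0, 0.333, 0, 0, 0], [0, 0.333, 0, 0, 0], [0, 0.333, 0, 0, 0]],
])

```text
time_s: 30.8
tcp_pos: [0.4152, 0.2836, 0.1512]
eef_rot: [180.0, 0.1, -168.0]
contact_force: [0.0, 0.3, 0.5]
gripper_width: 0.0872
gripper_force: 0.0
```

Run:
```python
from go import *
snap('w12'); front('w12'); print("exp",loc(MAG,MY,-.101))
plan([(*loc(MAG,MY,-.084),.008,MY-180)])
```

```text
30.85 [0.4155 0.2837 0.1509] [ 1.7998e+02  5.0000e-02 -1.6804e+02] [  56.7    8.1  -26.9    0.   -55.  -134.8]
green bbox (251, 176, 69, 49)
front mid [0.3984 0.2853 0.022 ] w 0.0543
exp (np.float64(0.3994809946771043), np.float64(0.28415619555800575))
at [ 4.155000e-01  2.837000e-01  1.509000e-01 -1.680406e+02]
[ 4.161e-01  2.877e-01  8.000e-03 -1.678e+02] -> [-0.003  0.008  0.286 -0.003] rows 3.4 0.0
```

>>> play_rows([
  [[0, 0, 0.008, 0.07, -0.003], [0, 0, 0.008, 0.14, -0.003], [0, 0, 0.008, 0.2, -0.003], [0, 0, 0.008, 0.25, -0.003], [0, 0, 0.008, 0.286, -0.003], [0.3, 0, 0.008, 0.286, -0.003], [1, 0, 0.008, 0.286, -0.003], [1, 0, 0.008, 0.286, -0.003]],
], squeeze=40)

```text
time_s: 31.52
tcp_pos: [0.4148, 0.2877, 0.0081]
eef_rot: [180.0, 0.0, -167.8]
contact_force: [0.3, 0.3, 0.4]
gripper_width: 0.0728
gripper_force: 0.0
```

>>> play_rows([
  [[1, 0, 0, 0, 0], [1, 0, 0, 0, 0], [1, 0, 0, 0, 0], [1, 0, 0, 0, 0], [1, 0, 0, 0, 0], [1, 0, 0, 0, 0], [1, 0, 0, 0, 0], [1, 0.01, 0, 0, 0]],
])

```text
time_s: 32.18
tcp_pos: [0.4105, 0.2876, 0.0087]
eef_rot: [179.9, 0.2, -167.7]
contact_force: [5.5, 1.2, 5.1]
gripper_width: 0.0558
gripper_force: 40.0
```

>>> play_rows([
  [[1, 0.03, 0, 0, 0], [1, 0.06, 0, 0, 0], [1, 0.09, 0, 0, 0], [1, 0.12, 0, 0, 0], [1, 0.137, 0, 0, 0], [1, 0.137, 0, 0, 0], [1, 0.137, 0, -0.02, 0], [1, 0.137, 0, -0.04, 0]],
])

```text
time_s: 32.85
tcp_pos: [0.3417, 0.2711, 0.0274]
eef_rot: [-179.9, -0.1, -167.8]
contact_force: [-0.2, 0.5, -0.3]
gripper_width: 0.0556
gripper_force: 40.0
```

>>> play_rows([
  [[1, 0, 0, -0.08, 0], [1, 0, -0.02, -0.16, 0], [1, -0.02, -0.06, -0.22, 0], [1, -0.04, -0.13, -0.27, 0], [1, -0.07, -0.2, -0.281, 0], [1, -0.09, -0.27, -0.281, 0], [1, -0.1, -0.32, -0.281, 0], [1, -0.103, -0.335, -0.281, 0]],
])

```text
time_s: 33.52
tcp_pos: [0.4285, 0.1159, 0.168]
eef_rot: [-180.0, -0.1, -167.9]
contact_force: [-0.6, -0.0, -1.9]
gripper_width: 0.0558
gripper_force: 40.0
```

Run:
```python
from go import *
y=-180+RY
plan([(.42,-.08,.17,-175),(*loc(RED,RY,-.139),.17,y),(*loc(RED,RY,-.139),.009,y),(*loc(RED,RY,-.055),.009,y)])
i=load('w4')[0]
snap('t13','top',1); i,im=load('t13')
cv2.imwrite('pics/t13.png',cv2.resize(im[130:320,130:450,::-1],None,fx=2.5,fy=2.5,interpolation=cv2.INTER_CUBIC))
```

```text
at [ 4.28500e-01  1.15900e-01  1.68000e-01 -1.67928e+02]
[ 4.20e-01 -8.00e-02  1.70e-01 -1.75e+02] -> [ 0.099 -0.38  -0.004  0.082] rows 4.7 1.0
[ 3.682e-01 -1.597e-01  1.700e-01 -1.800e+02] -> [ 0.117 -0.15  -0.     0.058] rows 2.3 0.7
[ 3.682e-01 -1.597e-01  9.000e-03 -1.800e+02] -> [-0.     0.     0.322 -0.   ] rows 3.9 0.0
[ 4.522e-01 -1.597e-01  9.000e-03 -1.800e+02] -> [-0.168 -0.    -0.    -0.   ] rows 2.0 0.0
33.5667 [0.4284 0.1161 0.1678] [-1.7997e+02 -7.0000e-02 -1.6795e+02] [  40.8    1.3  -32.    -0.   -56.8 -118.7]
```

View pics/t13.png

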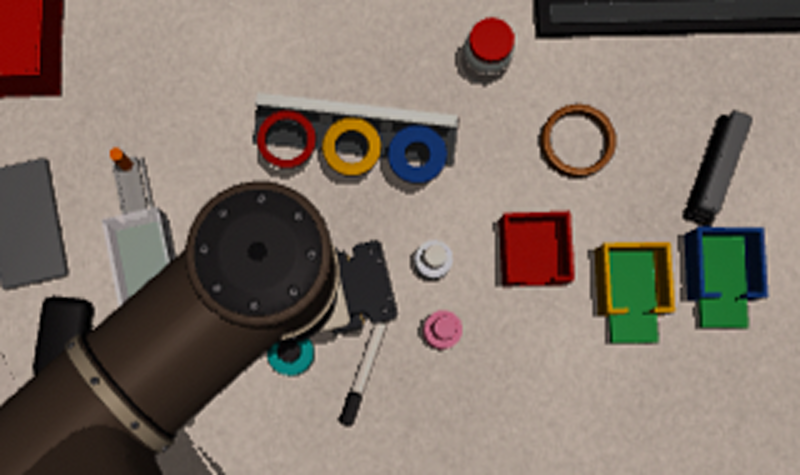

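Two carriers are home and the ejector is at rest. Pink (442,330) and white (433,258) stay clear of the hand on the way to the red bay.

>>> play_rows([
  [[1, 0.02, -0.07, 0, 0.02], [1, 0.04, -0.15, 0, 0.04], [1, 0.06, -0.23, 0, 0.06], [1, 0.08, -0.31, 0, 0.08], [1, 0.099, -0.37, 0, 0.082], [1, 0.099, -0.38, 0, 0.082], [1, 0.099, -0.38, 0, 0.082], [1, 0.099, -0.38, 0, 0.082]],
])

```text
time_s: 34.23
tcp_pos: [0.4197, -0.0772, 0.1679]
eef_rot: [180.0, -0.0, -174.9]
contact_force: [-0.7, 0.5, -0.3]
gripper_width: 0.0558
gripper_force: 40.0
```

>>> play_rows([
  [[1, 0.04, -0.05, 0, 0.02], [1, 0.08, -0.1, 0, 0.04], [1, 0.11, -0.14, 0, 0.058], [1, 0.117, -0.15, 0, 0.058], [1, 0.117, -0.15, 0, 0.058], [1, 0.117, -0.15, 0, 0.058], [1, 0.117, -0.15, 0, 0.058], [1, 0.117, -0.15, 0, 0.058]],
])

```text
time_s: 34.9
tcp_pos: [0.3689, -0.1564, 0.1681]
eef_rot: [180.0, 0.0, -179.7]
contact_force: [-0.9, 0.2, -0.6]
gripper_width: 0.0555
gripper_force: 40.0
```

Run:
```python
from go import *
y=-180+RY
plan([(*loc(RED,RY,-.139),.009,y),(*loc(RED,RY,-.055),.009,y)])
```

```text
at [ 3.689000e-01 -1.564000e-01  1.681000e-01 -1.797095e+02]
[ 3.682e-01 -1.597e-01  9.000e-03 -1.800e+02] -> [ 0.002 -0.007  0.318  0.003] rows 3.8 0.0
[ 4.522e-01 -1.597e-01  9.000e-03 -1.800e+02] -> [-0.168 -0.    -0.    -0.   ] rows 2.0 0.0
```

>>> play_rows([
  [[1, 0.002, -0.007, 0.06, 0.003], [1, 0.002, -0.007, 0.13, 0.003], [1, 0.002, -0.007, 0.2, 0.003], [1, 0.002, -0.007, 0.26, 0.003], [1, 0.002, -0.007, 0.3, 0.003], [1, 0.002, -0.007, 0.318, 0.003], [1, 0.002, -0.007, 0.318, 0.003], [1, 0.002, -0.007, 0.318, 0.003]],
])

```text
time_s: 35.57
tcp_pos: [0.3674, -0.1604, 0.0088]
eef_rot: [-180.0, -0.1, -180.0]
contact_force: [0.4, -0.0, 0.1]
gripper_width: 0.0551
gripper_force: 40.0
```

>>> play_rows([
  [[1, -0.02, 0, 0, 0], [1, -0.06, 0, 0, 0], [1, -0.09, 0, 0, 0], [1, -0.12, 0, 0, 0], [1, -0.14, 0, 0, 0], [1, -0.155, 0, 0, 0], [1, -0.165, 0, 0, 0], [1, -0.17, 0, 0, 0]],
])

```text
time_s: 36.23
tcp_pos: [0.4495, -0.1609, 0.0086]
eef_rot: [180.0, -0.3, 179.9]
contact_force: [-10.0, 2.7, 2.6]
gripper_width: 0.0555
gripper_force: 40.0
```

>>> play_rows([
  [[1, 0, 0, 0.003, 0], [0.25, 0, 0, 0.003, 0], [0.25, 0, 0, 0.003, 0], [0.25, 0, 0, 0.003, 0], [0.25, 0, 0, 0, 0], [0.25, 0, 0, -0.08, 0], [0.25, 0, 0, -0.16, 0], [0.25, 0, 0, -0.24, 0]],
])

```text
time_s: 36.9
tcp_pos: [0.4516, -0.161, 0.1305]
eef_rot: [-180.0, -0.1, 179.9]
contact_force: [1.9, -0.0, -0.7]
gripper_width: 0.0658
gripper_force: 0.0
```

Run:
```python
from go import *
snap('w14'); front('w14'); print("exp",loc(RED,RY,-.074))
plan([(.56,0.02,.28,180)])
```

```text
36.95 [ 0.4563 -0.1616  0.1388] [-179.89    0.6  -179.95] [  4.    6.7 -30.4   0.2 -52.3 -94. ]
green bbox (83, 124, 85, 101)
front mid [ 0.394  -0.2713  0.022 ] w 0.0557
exp (np.float64(0.4332), np.float64(-0.1597))
at [ 4.56300e-01 -1.61600e-01  1.38800e-01 -1.79947e+02]
[5.6e-01 2.0e-02 2.8e-01 1.8e+02] -> [-0.208  0.363 -0.282  0.001] rows 6.1 0.0
```

>>> play_rows([
  [[0, -0.02, 0.03, -0.06, 0], [0, -0.06, 0.09, -0.12, 0], [0, -0.1, 0.15, -0.17, 0], [0, -0.14, 0.21, -0.22, 0], [0, -0.18, 0.27, -0.27, 0], [0, -0.22, 0.32, -0.31, 0], [0, -0.26, 0.37, -0.32, 0], [0, -0.27, 0.38, -0.32, 0]],
])

```text
time_s: 37.62
tcp_pos: [0.5913, 0.0329, 0.2917]
eef_rot: [179.9, 0.3, -179.9]
contact_force: [0.8, -1.1, -0.1]
gripper_width: 0.0874
gripper_force: 0.0
```

>>> play_rows([
  [[0, 0, 0, 0, 0], [0, 0, 0, 0, 0], [0, 0, 0, 0, 0], [0, 0, 0, 0, 0], [0, 0, 0, 0, 0], [0, 0, 0, 0, 0], [0, 0, 0, 0, 0], [0, 0, 0, 0, 0]],
])

```text
time_s: 38.28
tcp_pos: [0.5873, 0.0286, 0.2892]
eef_rot: [180.0, 0.0, 179.9]
contact_force: [0.6, -0.1, -0.1]
gripper_width: 0.0877
gripper_force: 0.0
```

Run:
```python
from go import *
snap('w15'); i,im=load('w15')
cv2.imwrite('pics/w15.png',cv2.resize(im[:290,:,::-1],(800,414),interpolation=cv2.INTER_CUBIC))
```

```text
38.3333 [0.5873 0.0287 0.2892] [1.8000e+02 1.0000e-02 1.7991e+02] [  21.8   10.4   -5.    -0.   -74.6 -111.9]
```

View pics/w15.png

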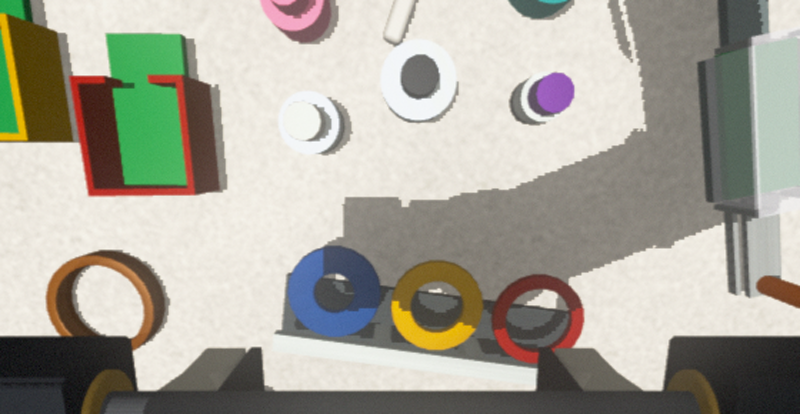

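Run:
```python
from m import *
k=800/560
i=load('w15')[0]
P=lambda u,v,z:onz(i,u/k,v/k,z)
print("white",P(302,121,.072),"w3:",onz(load('w3')[0],262,68.6,.072))
print("black",P(420,76,.072)); print("purple",P(553.5,93,.072))
R=lambda x,y,p=36:(int(x/k-p),int(y/k-p),int(x/k+p),int(y/k+p))
H=cv2.cvtColor(load('w15')[1],cv2.COLOR_RGB2HSV)
for n,lo,hi,c in [("b",(100,90,30),(130,255,255),(334,290)),("y",(15,120,50),(35,255,255),(437,305)),("r",(0,100,40),(12,255,255),(538,319))]:
    q=blob('w15',lo,hi,R(*c)); print(n,q[1]*k,q[2]*k,q[3],onz(*q[:3],.065),"click",P(*c,.065))
q=blob('w15',(130,60,40),(160,255,255),R(553,93,20));print("pur",onz(*q[:3],.072))
# bay red carrier front edge
a,b=P(107,34,.02),P(186,36,.02);print("red carrier front",(a+b)/2,"exp .4332 -.1597")
```

```text
blue [ 0.4839 -0.3834] len 0.08094776354720798 wid 0.07807339934515119 yaw -1.8249063893857937 -1.3684631819210982
yel [ 0.4685 -0.2736] len 0.08131554500458096 wid 0.07745472279019482 yaw -0.36344395013130226 -0.5524843686143583
red2 [ 0.5063 -0.1606] len 0.08425760984373883 wid 0.08081011372997159 yaw 3.0202407023650437 -1.9105765168821787
red3 [ 0.5076 -0.1593] len 0.08060015492799624 wid 0.07762589153565534 yaw -0.15585856861000738 0.38885233711278205
mag5 [0.4982 0.3054] len 0.11894571154643004 wid 0.06671566015439882 yaw 12.175894075466514 12.380134265655485
mag4 [0.4982 0.3055] len 0.11980346686167893 wid 0.0651670300660327 yaw 12.747666224586759 11.766928778357476
magBL tri (array([0.5634, 0.2851, 0.0695]), np.float64(0.00013428633990853907)) magBR (array([0.5492, 0.3503, 0.0695]), np.float64(0.00018678235363310267))
eject (array([0.6249, 0.3327, 0.081 ]), np.float64(0.0002976432975800012))
white [ 0.4978 -0.0366  0.072 ] w3: [ 0.4975 -0.036   0.072 ]
black [0.4696 0.0429 0.072 ]
purple [0.4803 0.1321 0.072 ]
b 333.17259107317244 292.4815695626395 [60.9 64.3] [ 0.6196 -0.0206  0.065 ] click [ 0.6177 -0.0199  0.065 ]
y 436.14827837262834 305.4177965436663 [62.4 64. ] [0.6298 0.0566 0.065 ] click [0.6295 0.0572 0.065 ]
r 536.8969563075475 319.1494369506836 [61.1 64.4] [0.6408 0.1332 0.065 ] click [0.6407 0.134  0.065 ]
pur [0.4797 0.1327 0.072 ]
red carrier front [ 0.4343 -0.1576  0.02  ] exp .4332 -.1597
```

Purple has been knocked to (0.480, 0.132). The red carrier is home. Now I'll take the white pin.

```bash
cat >> go.py <<'E'
RR=(.6407,.1335);RYL=(.6298,.0567);RB=(.6192,-.0203)
E
python3 - <<'E'
from go import *
w=(.4977,-.0364)
plan([(*w,.13,180),(*w,.046,180),(*w,.17,180),(*RR,.17,180),(*RR,.086,180),(*RR,.17,180),(*RYL,.17,180),(*RYL,.11,180)])
E
```

```text
at [5.873000e-01 2.870000e-02 2.892000e-01 1.799116e+02]
[ 4.977e-01 -3.640e-02  1.300e-01  1.800e+02] -> [ 0.179 -0.13   0.318 -0.001] rows 4.6 0.0
[ 4.977e-01 -3.640e-02  4.600e-02  1.800e+02] -> [ 0.     0.     0.168 -0.   ] rows 2.0 0.0
[ 4.977e-01 -3.640e-02  1.700e-01  1.800e+02] -> [ 0.     0.    -0.248 -0.   ] rows 3.0 0.0
[6.407e-01 1.335e-01 1.700e-01 1.800e+02] -> [-0.286  0.34  -0.    -0.   ] rows 5.3 0.0
[6.407e-01 1.335e-01 8.600e-02 1.800e+02] -> [ 0.     0.     0.168 -0.   ] rows 2.0 0.0
[6.407e-01 1.335e-01 1.700e-01 1.800e+02] -> [ 0.     0.    -0.168 -0.   ] rows 2.0 0.0
[6.298e-01 5.670e-02 1.700e-01 1.800e+02] -> [ 0.022 -0.154 -0.    -0.   ] rows 1.9 0.0
[6.298e-01 5.670e-02 1.100e-01 1.800e+02] -> [ 0.    0.    0.12 -0.  ] rows 1.4 0.0
```

>>> play_rows([
  [[0.35, 0.03, -0.02, 0.06, 0], [0.35, 0.07, -0.05, 0.13, 0], [0.35, 0.11, -0.08, 0.2, 0], [0.35, 0.15, -0.11, 0.26, 0], [0.35, 0.179, -0.13, 0.3, 0], [0.35, 0.179, -0.13, 0.318, 0], [0.35, 0.179, -0.13, 0.318, 0], [0.35, 0.179, -0.13, 0.318, 0]],
], squeeze=25)

```text
time_s: 39.0
tcp_pos: [0.4987, -0.0359, 0.1306]
eef_rot: [-180.0, 0.0, 179.9]
contact_force: [0.5, -0.3, -0.5]
gripper_width: 0.057
gripper_force: 0.0
```

Run:
```python
from go import *
w=(.4977,-.0364)
plan([(*w,.046,180)])
```

```text
at [ 4.987000e-01 -3.590000e-02  1.306000e-01  1.799446e+02]
[ 4.977e-01 -3.640e-02  4.600e-02  1.800e+02] -> [ 0.002 -0.001  0.169 -0.001] rows 2.0 0.0
```

>>> play_rows([
  [[0.35, 0.002, -0.001, 0.05, 0], [0.35, 0.002, -0.001, 0.1, 0], [0.35, 0.002, -0.001, 0.14, 0], [0.35, 0.002, -0.001, 0.168, 0], [0.35, 0.002, -0.001, 0.168, 0], [1, 0.002, -0.001, 0.168, 0], [1, 0.002, -0.001, 0.168, 0], [1, 0.002, -0.001, 0.168, 0]],
])

```text
time_s: 39.67
tcp_pos: [0.4983, -0.036, 0.0476]
eef_rot: [180.0, 0.2, 180.0]
contact_force: [0.0, -0.5, -0.1]
gripper_width: 0.0421
gripper_force: 0.0
```

>>> play_rows([
  [[1, 0, 0, 0, 0], [1, 0, 0, 0, 0], [1, 0, 0, 0, 0], [1, 0, 0, 0, 0], [1, 0, 0, 0, 0], [1, 0, 0, 0, 0], [1, 0, 0, 0, 0], [1, 0, 0, -0.02, 0]],
])

```text
time_s: 40.33
tcp_pos: [0.4956, -0.0367, 0.0548]
eef_rot: [-180.0, -0.2, 179.9]
contact_force: [-0.3, -0.0, -3.3]
gripper_width: 0.0253
gripper_force: 24.9
```

>>> play_rows([
  [[1, 0, 0, -0.05, 0], [1, 0, 0, -0.1, 0], [1, 0, 0, -0.16, 0], [1, 0, 0, -0.22, 0], [1, 0, 0, -0.248, 0], [1, 0, 0, -0.248, 0], [1, 0, 0, -0.248, 0], [1, 0, 0, -0.248, 0]],
])

```text
time_s: 41.0
tcp_pos: [0.4957, -0.0365, 0.1787]
eef_rot: [180.0, -0.1, 179.9]
contact_force: [0.5, 1.1, -2.2]
gripper_width: 0.0254
gripper_force: 24.9
```

>>> play_rows([
  [[1, -0.04, 0.05, 0, 0], [1, -0.09, 0.11, 0, 0], [1, -0.14, 0.17, 0, 0], [1, -0.19, 0.23, 0, 0], [1, -0.24, 0.29, 0, 0], [1, -0.27, 0.325, 0, 0], [1, -0.286, 0.34, 0, 0], [1, -0.286, 0.34, 0, 0]],
])

```text
time_s: 41.67
tcp_pos: [0.6404, 0.1348, 0.1768]
eef_rot: [-179.9, -0.2, -180.0]
contact_force: [0.7, -0.7, -2.4]
gripper_width: 0.0252
gripper_force: 24.9
```

Run:
```python
from go import *
snap('s16','scene',1); snap('w16')
plan([(*RR,.17,180),(*RR,.086,180)])
a=load('s16')[1][170:290,190:330,::-1]; b=load('w16')[1][:, :, ::-1]
cv2.imwrite('pics/m16.png',np.hstack([cv2.resize(a,(420,360),interpolation=cv2.INTER_CUBIC),cv2.resize(b[80:320,150:410],(380,360),interpolation=cv2.INTER_CUBIC)]))
```

```text
41.7167 [0.6394 0.1336 0.1773] [-179.9    -0.23  179.97] [  28.9   20.5   -5.9   -0.   -63.8 -118.9]
41.7667 [0.6389 0.1329 0.1779] [-179.92   -0.2   179.93] [  28.8   20.4   -6.    -0.   -63.8 -118.9]
at [6.389000e-01 1.329000e-01 1.779000e-01 1.799299e+02]
[6.407e-01 1.335e-01 1.700e-01 1.800e+02] -> [-0.004  0.001  0.016 -0.001] rows 0.2 0.0
[6.407e-01 1.335e-01 8.600e-02 1.800e+02] -> [ 0.     0.     0.168 -0.   ] rows 2.0 0.0
```

View pics/m16.png

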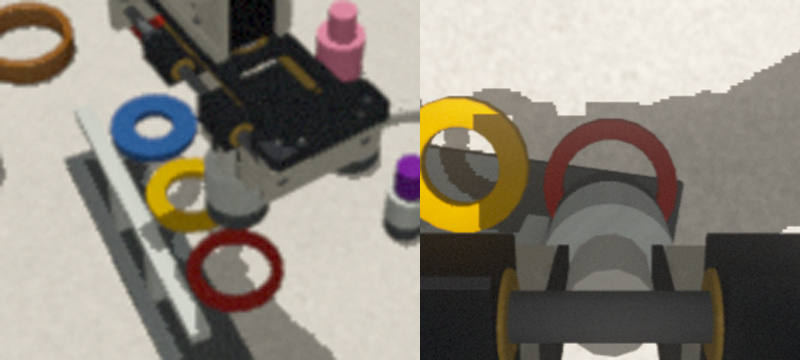

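White is held upright over the red ring. I'll lower it.

>>> play_rows([
  [[1, -0.001, 0.001, 0.03, 0], [1, -0.001, 0.001, 0.07, 0], [1, -0.001, 0.001, 0.1, 0], [1, -0.001, 0.001, 0.13, 0], [1, -0.001, 0.001, 0.16, 0], [1, -0.001, 0.001, 0.184, 0], [1, -0.001, 0.001, 0.184, 0], [1, -0.001, 0.001, 0.184, 0]],
])

```text
time_s: 42.43
tcp_pos: [0.6399, 0.133, 0.0877]
eef_rot: [-180.0, -0.1, 179.9]
contact_force: [0.6, -0.5, -1.2]
gripper_width: 0.0257
gripper_force: 25.0
```

>>> play_rows([
  [[1, 0, 0, 0, 0], [1, 0, 0, 0, 0], [1, 0, 0, 0, 0], [1, 0, 0, 0, 0], [1, 0, 0, 0, 0], [1, 0, 0, 0, 0], [1, 0, 0, 0, 0], [1, 0, 0, 0, 0]],
])

```text
time_s: 43.1
tcp_pos: [0.6405, 0.1338, 0.0881]
eef_rot: [-180.0, -0.0, 179.9]
contact_force: [-0.3, 0.1, -1.9]
gripper_width: 0.0258
gripper_force: 25.0
```

Run:
```python
from go import *
print(r.get_state()["contact_force"].round(1))
snap('s17','scene',1);plan([(*RR,.178,180),(RYL[0]-.0015,RYL[1],.178,180),(RYL[0]-.0015,RYL[1],.109,180)])
```

```text
[-0.3  0.1 -1.9]
43.15 [0.6405 0.1339 0.0881] [-180.     -0.    179.94] [  28.9   25.   -11.8   -0.   -53.2 -118.9]
at [6.40500e-01 1.33900e-01 8.81000e-02 1.79935e+02]
[6.407e-01 1.335e-01 1.780e-01 1.800e+02] -> [-0.    -0.001 -0.18  -0.001] rows 2.2 0.0
[6.283e-01 5.670e-02 1.780e-01 1.800e+02] -> [ 0.025 -0.154 -0.    -0.   ] rows 1.9 0.0
[6.283e-01 5.670e-02 1.090e-01 1.800e+02] -> [ 0.     0.     0.138 -0.   ] rows 1.7 0.0
```

>>> play_rows([
  [[1, 0, 0, 0.008, 0], [1, 0, 0, 0.01, 0], [1, 0, 0, 0.01, 0], [1, 0, 0, -0.03, 0], [1, 0, 0, -0.08, 0], [1, 0, 0, -0.13, 0], [1, 0, 0, -0.18, 0], [1, 0, 0, -0.18, 0]],
])

```text
time_s: 43.82
tcp_pos: [0.6433, 0.1346, 0.184]
eef_rot: [179.9, 0.5, 180.0]
contact_force: [1.4, 0.2, -0.1]
gripper_width: 0.0253
gripper_force: 25.0
```

>>> play_rows([
  [[1, 0.006, -0.04, 0, 0], [1, 0.012, -0.08, 0, 0], [1, 0.02, -0.12, 0, 0], [1, 0.025, -0.155, 0, 0], [1, 0.025, -0.155, 0, 0], [1, 0.025, -0.155, 0, 0], [1, 0.025, -0.155, 0, 0], [1, 0.025, -0.155, 0, 0]],
])

```text
time_s: 44.48
tcp_pos: [0.6281, 0.0568, 0.1779]
eef_rot: [180.0, 0.0, 179.9]
contact_force: [0.4, -0.8, -1.5]
gripper_width: 0.0251
gripper_force: 25.0
```

>>> play_rows([
  [[1, 0, 0, 0.03, 0], [1, 0, 0, 0.06, 0], [1, 0, 0, 0.09, 0], [1, 0, 0, 0.115, 0], [1, 0, 0, 0.125, 0], [1, 0, 0, 0.132, 0], [1, 0, 0, 0.136, 0], [1, 0, 0, 0.138, 0]],
])

```text
time_s: 45.15
tcp_pos: [0.6289, 0.0566, 0.1113]
eef_rot: [-180.0, 0.1, -180.0]
contact_force: [-4.9, -1.6, 13.1]
gripper_width: 0.0253
gripper_force: 25.0
```

>>> play_rows([
  [[1, 0, 0, 0, 0], [1, 0, 0, 0, 0], [1, 0, 0, 0, 0], [1, 0, 0, 0, 0], [1, 0, 0, 0, 0], [1, 0, 0, 0, 0], [1, 0, 0, 0, 0], [1, 0, 0, 0, 0]],
])

```text
time_s: 45.82
tcp_pos: [0.6287, 0.0566, 0.1113]
eef_rot: [-180.0, 0.1, 180.0]
contact_force: [-3.9, -1.2, 7.4]
gripper_width: 0.0255
gripper_force: 25.0
```

Run:
```python
from go import *
snap('s18','scene',1); plan([(*RYL,.11,180)])
a=load('s18')[1][150:290,180:330,::-1]
cv2.imwrite('pics/s18.png',cv2.resize(a,None,fx=3,fy=3,interpolation=cv2.INTER_CUBIC))
```

```text
45.8667 [0.6287 0.0565 0.1113] [-1.8000e+02  1.2000e-01  1.7998e+02] [ 2.290e+01  2.170e+01 -1.370e+01  1.000e-01 -5.450e+01 -1.129e+02]
at [6.287000e-01 5.650000e-02 1.113000e-01 1.799815e+02]
[6.298e-01 5.670e-02 1.100e-01 1.800e+02] -> [-0.002  0.     0.003 -0.   ] rows 0.0 0.0
```

View pics/s18.png

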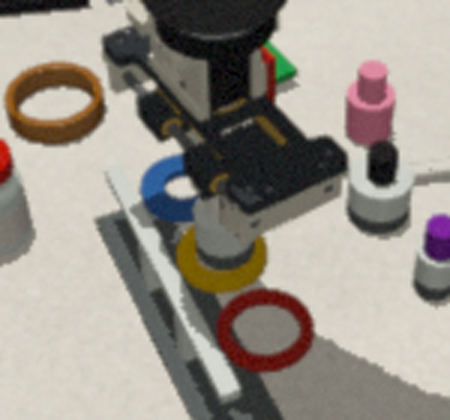

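White rests on the yellow ring (7 N). Next it goes to the yellow bay.

Run:
```python
from go import *
plan([(.6287,.0566,.20,180),(.56,-.13,.20,180),(YEL[0],YEL[1],.20,180),(YEL[0],YEL[1],.068,180)])
```

```text
at [6.287000e-01 5.650000e-02 1.113000e-01 1.799815e+02]
[6.287e-01 5.660e-02 2.000e-01 1.800e+02] -> [-0.     0.    -0.177 -0.   ] rows 2.1 0.0
[ 5.6e-01 -1.3e-01  2.0e-01  1.8e+02] -> [ 0.137 -0.373 -0.    -0.   ] rows 4.8 0.0
[  0.469   -0.2736   0.2    180.    ] -> [ 0.182 -0.287 -0.    -0.   ] rows 4.1 0.0
[ 4.690e-01 -2.736e-01  6.800e-02  1.800e+02] -> [ 0.     0.     0.264 -0.   ] rows 3.2 0.0
```

>>> play_rows([
  [[1, 0, 0, -0.06, 0], [1, 0, 0, -0.12, 0], [1, 0.01, -0.02, -0.177, 0], [1, 0.03, -0.08, -0.177, 0], [1, 0.06, -0.16, -0.177, 0], [1, 0.09, -0.24, -0.177, 0], [1, 0.12, -0.32, -0.177, 0], [1, 0.137, -0.373, -0.177, 0]],
])

```text
time_s: 46.53
tcp_pos: [0.5581, -0.132, 0.1988]
eef_rot: [-180.0, 0.1, 179.9]
contact_force: [0.4, 1.3, -2.7]
gripper_width: 0.0252
gripper_force: 25.0
```

>>> play_rows([
  [[1, 0.04, -0.06, 0, 0], [1, 0.08, -0.12, 0, 0], [1, 0.12, -0.19, 0, 0], [1, 0.16, -0.25, 0, 0], [1, 0.182, -0.287, 0, 0], [1, 0.182, -0.287, 0, 0], [1, 0.182, -0.287, 0, 0], [1, 0.182, -0.287, 0, 0]],
])

```text
time_s: 47.2
tcp_pos: [0.4686, -0.2734, 0.1982]
eef_rot: [-180.0, 0.1, 179.9]
contact_force: [0.8, -0.1, -1.5]
gripper_width: 0.0257
gripper_force: 25.0
```

Run:
```python
from go import *
plan([(YEL[0],YEL[1],.068,180)])
```

```text
at [  0.4686  -0.2734   0.1982 179.9157]
[ 4.690e-01 -2.736e-01  6.800e-02  1.800e+02] -> [-0.001 -0.     0.26  -0.001] rows 3.1 0.0
```

>>> play_rows([
  [[1, 0, 0, 0.06, 0], [1, 0, 0, 0.12, 0], [1, 0, 0, 0.17, 0], [1, 0, 0, 0.21, 0], [1, 0, 0, 0.235, 0], [1, 0, 0, 0.25, 0], [1, 0, 0, 0.258, 0], [1, 0, 0, 0.263, 0]],
])

```text
time_s: 47.87
tcp_pos: [0.4688, -0.2731, 0.0664]
eef_rot: [-180.0, -0.0, -180.0]
contact_force: [-6.0, 4.0, 23.2]
gripper_width: 0.0258
gripper_force: 25.0
```

>>> play_rows([
  [[1, 0, 0, 0, 0], [1, 0, 0, 0, 0], [0.4, 0, 0, 0, 0], [0.4, 0, 0, 0, 0], [0.4, 0, 0, 0, 0], [0.4, 0, 0, 0, 0], [0.4, 0, 0, 0, 0], [0.4, 0, 0, 0, 0]],
])

```text
time_s: 48.53
tcp_pos: [0.4681, -0.2735, 0.0662]
eef_rot: [-180.0, 0.0, 179.9]
contact_force: [-0.0, -0.3, 0.3]
gripper_width: 0.052
gripper_force: 0.0
```

>>> play_rows([
  [[0.4, 0, 0, -0.06, 0], [0.4, 0, 0, -0.13, 0], [0.35, 0, 0, -0.2, 0], [0.35, 0, 0, -0.27, 0], [0.35, 0, 0, -0.33, 0], [0.35, 0, 0, -0.36, 0], [0.35, 0, 0, -0.36, 0], [0.35, 0, 0, -0.36, 0]],
])

```text
time_s: 49.2
tcp_pos: [0.4683, -0.2734, 0.2469]
eef_rot: [-180.0, 0.1, 179.9]
contact_force: [0.3, -0.0, -1.3]
gripper_width: 0.057
gripper_force: 0.0
```

>>> play_rows([
  [[0.35, -0.02, 0.07, 0, 0], [0.35, -0.04, 0.14, 0, 0], [0.35, -0.06, 0.22, 0, 0], [0.35, -0.09, 0.3, 0, 0], [0.35, -0.12, 0.38, 0, 0], [0.35, -0.15, 0.46, 0, 0], [0.35, -0.17, 0.54, 0, 0], [0.35, -0.18, 0.6, 0, 0]],
])

```text
time_s: 49.87
tcp_pos: [0.5584, 0.029, 0.2442]
eef_rot: [-180.0, -0.1, 180.0]
contact_force: [1.2, -1.2, -0.4]
gripper_width: 0.057
gripper_force: 0.0
```

>>> play_rows([
  [[0.35, -0.02, 0.04, 0, 0], [0.35, -0.02, 0.08, 0, 0], [0.35, -0.02, 0.12, 0, 0], [0.35, -0.02, 0.14, 0, 0], [0.35, -0.02, 0.14, 0, 0], [0.35, -0.02, 0.14, 0, 0], [0.35, -0.02, 0.14, 0, 0], [0.35, -0.02, 0.14, 0, 0]],
])

```text
time_s: 50.53
tcp_pos: [0.5683, 0.0955, 0.2458]
eef_rot: [-180.0, -0.0, 179.9]
contact_force: [-1.3, -0.4, 0.1]
gripper_width: 0.057
gripper_force: 0.0
```

Run:
```python
from go import *
snap('w19');snap('t19','top',1)
i,im=load('w19'); h=cv2.cvtColor(im,cv2.COLOR_RGB2HSV); m=cv2.inRange(h[:235],(130,60,40),(160,255,255))
cs,_=cv2.findContours(m,cv2.RETR_EXTERNAL,cv2.CHAIN_APPROX_NONE);c=max(cs,key=cv2.contourArea);print(cv2.boundingRect(c)); e=cv2.fitEllipse(c);print(e,onz(i,*e[0],.072))
cv2.imwrite('pics/m19.png',np.vstack([cv2.resize(im[:250,:,::-1],(600,268)),cv2.resize(load('t19')[1][150:300,200:450,::-1],(540,324),interpolation=cv2.INTER_CUBIC).__class__(0) if 0 else cv2.copyMakeBorder(cv2.resize(load('t19')[1][150:300,200:450,::-1],(540,324),interpolation=cv2.INTER_CUBIC),0,0,0,60,cv2.BORDER_CONSTANT)]))
```

```text
50.5833 [0.5684 0.0955 0.246 ] [-1.7999e+02 -1.0000e-02  1.7987e+02] [  29.    10.6  -10.4   -0.   -69.  -119.1]
50.6333 [0.5685 0.0956 0.2461] [-180.      0.    179.87] [  29.    10.6  -10.4    0.   -69.  -119.1]
(308, 68, 30, 31)
((322.4128112792969, 83.08184814453125), (28.79676055908203, 30.668764114379883), 24.275482177734375) [0.47987117 0.13265826 0.072     ]
```

View pics/m19.png

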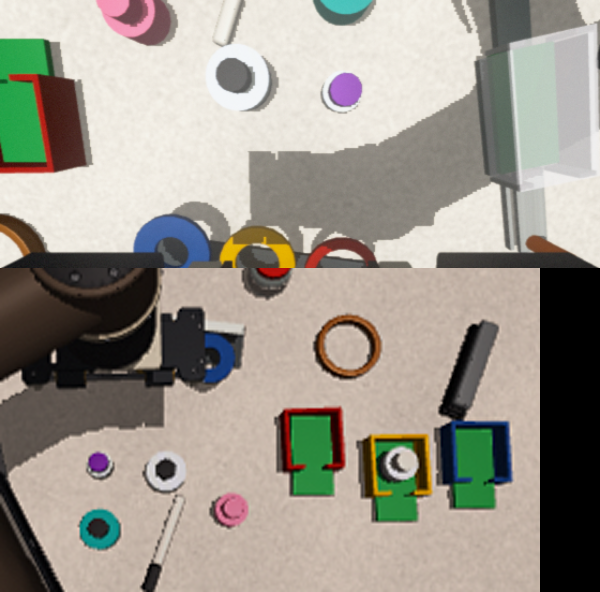

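White stands mid-bay in yellow. Purple is at (0.480, 0.1327) and black is unmoved. The picture budget is used up (15 viewed, one over the limit), so I'll go on with numbers only.

Run:
```python
from go import *
i=load('w19')[0]; print("black",onz(i,235/1.0714,75/1.072,.072))
p=(.4799,.1327)
plan([(*p,.13,180),(*p,.046,180)])
```

```text
black [0.46910228 0.04517118 0.072     ]
at [5.685000e-01 9.560000e-02 2.461000e-01 1.798734e+02]
[4.799e-01 1.327e-01 1.300e-01 1.800e+02] -> [ 0.177  0.074  0.232 -0.001] rows 3.6 0.0
[4.799e-01 1.327e-01 4.600e-02 1.800e+02] -> [ 0.     0.     0.168 -0.   ] rows 2.0 0.0
```

>>> play_rows([
  [[0.35, 0.05, 0.02, 0.06, 0], [0.35, 0.1, 0.04, 0.12, 0], [0.35, 0.15, 0.06, 0.18, 0], [0.35, 0.177, 0.074, 0.22, 0], [0.35, 0.177, 0.074, 0.232, 0], [0.35, 0.177, 0.074, 0.232, 0], [0.35, 0.177, 0.074, 0.232, 0], [0.35, 0.177, 0.074, 0.232, 0]],
])

```text
time_s: 51.3
tcp_pos: [0.4815, 0.1338, 0.1313]
eef_rot: [179.9, 0.1, 179.9]
contact_force: [-0.8, 0.0, -0.5]
gripper_width: 0.0574
gripper_force: 0.0
```

Run:
```python
from go import *
p=(.4799,.1327)
plan([(*p,.046,180),(*p,.18,180),(*RR,.18,180),(*RR,.086,180),(*RR,.18,180),(*RYL,.18,180),(*RYL,.086,180)])
```

```text
at [4.815000e-01 1.338000e-01 1.313000e-01 1.799083e+02]
[4.799e-01 1.327e-01 4.600e-02 1.800e+02] -> [ 0.003 -0.002  0.171 -0.001] rows 2.0 0.0
[4.799e-01 1.327e-01 1.800e-01 1.800e+02] -> [ 0.     0.    -0.268 -0.   ] rows 3.2 0.0
[6.407e-01 1.335e-01 1.800e-01 1.800e+02] -> [-0.322  0.002 -0.    -0.   ] rows 3.9 0.0
[6.407e-01 1.335e-01 8.600e-02 1.800e+02] -> [ 0.     0.     0.188 -0.   ] rows 2.3 0.0
[6.407e-01 1.335e-01 1.800e-01 1.800e+02] -> [ 0.     0.    -0.188 -0.   ] rows 2.3 0.0
[6.298e-01 5.670e-02 1.800e-01 1.800e+02] -> [ 0.022 -0.154 -0.    -0.   ] rows 1.9 0.0
[6.298e-01 5.670e-02 8.600e-02 1.800e+02] -> [ 0.     0.     0.188 -0.   ] rows 2.3 0.0
```

>>> play_rows([
  [[0.35, 0.001, -0.001, 0.05, 0], [0.35, 0.001, -0.001, 0.1, 0], [0.35, 0.001, -0.001, 0.14, 0], [0.35, 0.001, -0.001, 0.17, 0], [0.35, 0.001, -0.001, 0.17, 0], [0.5, 0.001, -0.001, 0.17, 0], [0.5, 0.001, -0.001, 0.17, 0], [0.5, 0.001, -0.001, 0.17, 0]],
])

```text
time_s: 51.97
tcp_pos: [0.4807, 0.1336, 0.0465]
eef_rot: [179.9, 0.1, 179.9]
contact_force: [-0.3, 0.4, 0.3]
gripper_width: 0.0454
gripper_force: 0.0
```

>>> play_rows([
  [[1, 0, 0, 0, 0], [1, 0, 0, 0, 0], [1, 0, 0, 0, 0], [1, 0, 0, 0, 0], [1, 0, 0, 0, 0], [1, 0, 0, 0, 0], [1, 0, 0, 0, 0], [1, 0, 0, 0, 0]],
])

```text
time_s: 52.63
tcp_pos: [0.4799, 0.1332, 0.0454]
eef_rot: [180.0, 0.0, 179.9]
contact_force: [-1.5, -0.7, 5.6]
gripper_width: 0.0257
gripper_force: 25.0
```

>>> play_rows([
  [[1, 0, 0, -0.05, 0], [1, 0, 0, -0.1, 0], [1, 0, 0, -0.16, 0], [1, 0, 0, -0.22, 0], [1, 0, 0, -0.268, 0], [1, 0, 0, -0.268, 0], [1, 0, 0, -0.268, 0], [1, 0, 0, -0.268, 0]],
])

```text
time_s: 53.3
tcp_pos: [0.4787, 0.1328, 0.1781]
eef_rot: [-180.0, -0.1, 179.9]
contact_force: [-0.3, -0.2, -2.3]
gripper_width: 0.0256
gripper_force: 25.0
```

>>> play_rows([
  [[1, -0.06, 0, 0, 0], [1, -0.12, 0, 0, 0], [1, -0.18, 0, 0, 0], [1, -0.24, 0, 0, 0], [1, -0.29, 0, 0, 0], [1, -0.322, 0.002, 0, 0], [1, -0.322, 0.002, 0, 0], [1, -0.322, 0.002, 0, 0]],
])

```text
time_s: 53.97
tcp_pos: [0.6399, 0.1333, 0.1759]
eef_rot: [-179.9, -0.3, 179.9]
contact_force: [-0.5, -0.2, -1.6]
gripper_width: 0.0257
gripper_force: 25.0
```

Run:
```python
from go import *
r.capture("scene"); r.capture("scene")
plan([(*RR,.086,180)])
```

```text
at [6.393000e-01 1.335000e-01 1.774000e-01 1.799191e+02]
[6.407e-01 1.335e-01 8.600e-02 1.800e+02] -> [-0.003 -0.     0.183 -0.001] rows 2.2 0.0
```

>>> play_rows([
  [[1, -0.001, 0, 0.03, 0], [1, -0.001, 0, 0.07, 0], [1, -0.001, 0, 0.1, 0], [1, -0.001, 0, 0.13, 0], [1, -0.001, 0, 0.16, 0], [1, -0.001, 0, 0.187, 0], [1, -0.001, 0, 0.187, 0], [1, -0.001, 0, 0.187, 0]],
])

```text
time_s: 54.73
tcp_pos: [0.64, 0.1337, 0.0853]
eef_rot: [-180.0, -0.1, 180.0]
contact_force: [0.5, 0.4, 0.0]
gripper_width: 0.0253
gripper_force: 25.0
```

>>> play_rows([
  [[1, 0, 0, 0, 0], [1, 0, 0, 0, 0], [1, 0, 0, 0, 0], [1, 0, 0, -0.04, 0], [1, 0, 0, -0.09, 0], [1, 0, 0, -0.14, 0], [1, 0, 0, -0.185, 0], [1, 0, 0, -0.185, 0]],
])

```text
time_s: 55.4
tcp_pos: [0.6438, 0.1346, 0.1845]
eef_rot: [179.8, 0.5, 180.0]
contact_force: [0.3, 0.5, -1.0]
gripper_width: 0.0252
gripper_force: 25.0
```

>>> play_rows([
  [[1, 0.006, -0.04, 0, 0], [1, 0.012, -0.08, 0, 0], [1, 0.02, -0.12, 0, 0], [1, 0.022, -0.154, 0, 0], [1, 0.022, -0.154, 0, 0], [1, 0.022, -0.154, 0, 0], [1, 0.022, -0.154, 0, 0], [1, 0.022, -0.154, 0, 0]],
])

```text
time_s: 56.07
tcp_pos: [0.6301, 0.0575, 0.1782]
eef_rot: [180.0, 0.0, 180.0]
contact_force: [0.5, 0.2, -0.9]
gripper_width: 0.0253
gripper_force: 25.0
```

Run:
```python
from go import *
r.capture("scene"); r.capture("scene")
plan([(*RYL,.084,180)])
```

```text
at [6.300000e-01 5.760000e-02 1.780000e-01 1.799744e+02]
[6.298e-01 5.670e-02 8.400e-02 1.800e+02] -> [ 0.    -0.002  0.188 -0.   ] rows 2.3 0.0
```

>>> play_rows([
  [[1, 0, -0.002, 0.03, 0], [1, 0, -0.002, 0.07, 0], [1, 0, -0.002, 0.1, 0], [1, 0, -0.002, 0.13, 0], [1, 0, -0.002, 0.16, 0], [1, 0, -0.002, 0.188, 0], [1, 0, -0.002, 0.188, 0], [1, 0, -0.002, 0.188, 0]],
])

```text
time_s: 56.83
tcp_pos: [0.6296, 0.0561, 0.0835]
eef_rot: [-180.0, -0.1, 180.0]
contact_force: [0.0, 0.7, -1.8]
gripper_width: 0.0252
gripper_force: 25.0
```

>>> play_rows([
  [[1, 0, 0, 0, 0], [1, 0, 0, 0, 0], [1, 0, 0, 0, 0], [1, 0, 0, 0, 0], [1, 0, 0, 0, 0], [1, 0, 0, 0, 0], [1, 0, 0, 0, 0], [1, 0, 0, 0, 0]],
])

```text
time_s: 57.5
tcp_pos: [0.63, 0.0558, 0.0841]
eef_rot: [180.0, 0.0, 179.9]
contact_force: [-0.6, 0.4, -2.3]
gripper_width: 0.0254
gripper_force: 25.0
```

Run:
```python
from go import *
print(r.get_state()["contact_force"].round(1))
plan([(*RYL,.178,180),(*RB,.178,180),(*RB,.109,180),(*RB,.2,180),(.56,-.2,.2,180),(BLU[0],BLU[1],.2,180),(BLU[0],BLU[1],.0655,180)])
```

```text
[-0.6  0.4 -2.3]
at [6.30000e-01 5.58000e-02 8.41000e-02 1.79928e+02]
[6.298e-01 5.670e-02 1.780e-01 1.800e+02] -> [ 0.     0.002 -0.188 -0.001] rows 2.3 0.0
[ 6.192e-01 -2.030e-02  1.780e-01  1.800e+02] -> [ 0.021 -0.154 -0.    -0.   ] rows 1.9 0.0
[ 6.192e-01 -2.030e-02  1.090e-01  1.800e+02] -> [ 0.     0.     0.138 -0.   ] rows 1.7 0.0
[ 6.192e-01 -2.030e-02  2.000e-01  1.800e+02] -> [ 0.     0.    -0.182 -0.   ] rows 2.2 0.0
[  0.56  -0.2    0.2  180.  ] -> [ 0.118 -0.359 -0.    -0.   ] rows 4.5 0.0
[  0.4842  -0.3833   0.2    180.    ] -> [ 0.152 -0.367 -0.    -0.   ] rows 4.8 0.0
[ 4.842e-01 -3.833e-01  6.550e-02  1.800e+02] -> [ 0.     0.     0.269 -0.   ] rows 3.2 0.0
```

>>> play_rows([
  [[1, 0, 0.002, -0.04, 0], [1, 0, 0.002, -0.09, 0], [1, 0, 0.002, -0.14, 0], [1, 0, 0.002, -0.188, 0], [1, 0, 0.002, -0.188, 0], [1, 0, 0.002, -0.188, 0], [1, 0, 0.002, -0.188, 0], [1, 0, 0.002, -0.188, 0]],
])

```text
time_s: 58.17
tcp_pos: [0.6291, 0.0567, 0.1767]
eef_rot: [-180.0, -0.1, 179.9]
contact_force: [0.1, -0.3, -2.3]
gripper_width: 0.0253
gripper_force: 25.0
```

>>> play_rows([
  [[1, 0.006, -0.04, 0, 0], [1, 0.012, -0.08, 0, 0], [1, 0.018, -0.12, 0, 0], [1, 0.021, -0.154, 0, 0], [1, 0.021, -0.154, 0, 0], [1, 0.021, -0.154, 0, 0], [1, 0.021, -0.154, 0, 0], [1, 0.021, -0.154, 0, 0]],
])

```text
time_s: 58.83
tcp_pos: [0.6193, -0.0196, 0.1775]
eef_rot: [-180.0, -0.0, 180.0]
contact_force: [0.2, -0.0, -0.9]
gripper_width: 0.0252
gripper_force: 25.0
```

>>> play_rows([
  [[1, 0, 0, 0.03, 0], [1, 0, 0, 0.06, 0], [1, 0, 0, 0.09, 0], [1, 0, 0, 0.115, 0], [1, 0, 0, 0.125, 0], [1, 0, 0, 0.132, 0], [1, 0, 0, 0.137, 0], [1, 0, 0, 0.139, 0]],
])

```text
time_s: 59.5
tcp_pos: [0.62, -0.0199, 0.1103]
eef_rot: [-180.0, 0.1, 180.0]
contact_force: [-6.2, 1.2, 13.4]
gripper_width: 0.0255
gripper_force: 25.0
```

>>> play_rows([
  [[1, 0, 0, 0, 0], [1, 0, 0, 0, 0], [1, 0, 0, 0, 0], [1, 0, 0, 0, 0], [1, 0, 0, 0, 0], [1, 0, 0, 0, 0], [1, 0, 0, 0, 0], [1, 0, 0, 0, 0]],
])

```text
time_s: 60.17
tcp_pos: [0.6198, -0.0199, 0.1104]
eef_rot: [180.0, 0.1, 180.0]
contact_force: [-2.7, 0.2, 6.4]
gripper_width: 0.0256
gripper_force: 25.0
```

Purple is stopped by blue. I'll carry it to the blue bay.

>>> play_rows([
  [[1, 0, 0, -0.06, 0], [1, 0, 0, -0.12, 0], [1, 0.01, -0.02, -0.182, 0], [1, 0.03, -0.08, -0.182, 0], [1, 0.06, -0.16, -0.182, 0], [1, 0.08, -0.24, -0.182, 0], [1, 0.11, -0.32, -0.182, 0], [1, 0.118, -0.359, -0.182, 0]],
])

```text
time_s: 60.83
tcp_pos: [0.5586, -0.2024, 0.2009]
eef_rot: [-180.0, 0.1, 179.9]
contact_force: [0.2, 0.6, -1.7]
gripper_width: 0.0255
gripper_force: 25.0
```

>>> play_rows([
  [[1, 0.03, -0.06, 0, 0], [1, 0.06, -0.13, 0, 0], [1, 0.09, -0.2, 0, 0], [1, 0.12, -0.27, 0, 0], [1, 0.14, -0.33, 0, 0], [1, 0.152, -0.367, 0, 0], [1, 0.152, -0.367, 0, 0], [1, 0.152, -0.367, 0, 0]],
])

```text
time_s: 61.5
tcp_pos: [0.4836, -0.3841, 0.2001]
eef_rot: [-180.0, 0.0, 179.8]
contact_force: [-0.3, 0.4, -2.5]
gripper_width: 0.0254
gripper_force: 25.0
```

Run:
```python
from go import *
r.capture("scene"); plan([(BLU[0],BLU[1],.0655,180)])
```

```text
at [  0.484   -0.3832   0.2001 179.874 ]
[ 4.842e-01 -3.833e-01  6.550e-02  1.800e+02] -> [-0.    -0.     0.269 -0.001] rows 3.2 0.0
```

>>> play_rows([
  [[1, 0, 0, 0.06, 0], [1, 0, 0, 0.12, 0], [1, 0, 0, 0.17, 0], [1, 0, 0, 0.21, 0], [1, 0, 0, 0.24, 0], [1, 0, 0, 0.257, 0], [1, 0, 0, 0.264, 0], [1, 0, 0, 0.27, 0]],
])

```text
time_s: 62.22
tcp_pos: [0.4847, -0.3827, 0.0652]
eef_rot: [-180.0, 0.0, -180.0]
contact_force: [-3.0, 3.1, 18.9]
gripper_width: 0.0255
gripper_force: 25.0
```

>>> play_rows([
  [[1, 0, 0, 0, 0], [1, 0, 0, 0, 0], [0.4, 0, 0, 0, 0], [0.4, 0, 0, 0, 0], [0.4, 0, 0, 0, 0], [0.4, 0, 0, 0, 0], [0.4, 0, 0, 0, 0], [0.4, 0, 0, 0, 0]],
])

```text
time_s: 62.88
tcp_pos: [0.484, -0.383, 0.0646]
eef_rot: [-180.0, 0.0, 179.9]
contact_force: [-0.3, 1.1, -0.4]
gripper_width: 0.052
gripper_force: 0.0
```

>>> play_rows([
  [[0.4, 0, 0, -0.06, 0], [0.4, 0, 0, -0.13, 0], [0.35, 0, 0, -0.2, 0], [0.35, 0, 0, -0.27, 0], [0.35, 0, 0, -0.33, 0], [0.35, 0, 0, -0.36, 0], [0.35, 0, 0, -0.36, 0], [0.35, 0, 0, -0.36, 0]],
])

```text
time_s: 63.55
tcp_pos: [0.4843, -0.383, 0.2456]
eef_rot: [-180.0, 0.1, 179.9]
contact_force: [0.7, 0.3, -0.9]
gripper_width: 0.057
gripper_force: 0.0
```

>>> play_rows([
  [[0.35, -0.02, 0.07, 0, 0], [0.35, -0.04, 0.14, 0, 0], [0.35, -0.06, 0.22, 0, 0], [0.35, -0.08, 0.3, 0, 0], [0.35, -0.1, 0.38, 0, 0], [0.35, -0.12, 0.46, 0, 0], [0.35, -0.14, 0.52, 0, 0], [0.35, -0.14, 0.52, 0, 0]],
])

```text
time_s: 64.22
tcp_pos: [0.555, -0.1185, 0.243]
eef_rot: [180.0, -0.1, -179.9]
contact_force: [0.5, -0.5, 0.2]
gripper_width: 0.0573
gripper_force: 0.0
```

>>> play_rows([
  [[0.35, 0, 0.07, 0, 0], [0.35, 0, 0.14, 0, 0], [0.35, 0, 0.2, 0, 0], [0.35, 0, 0.26, 0, 0], [0.35, 0, 0.3, 0, 0], [0.35, 0, 0.3, 0, 0], [0.35, 0, 0.3, 0, 0], [0.35, 0, 0.3, 0, 0]],
])

```text
time_s: 64.88
tcp_pos: [0.5539, 0.0266, 0.2436]
eef_rot: [-180.0, -0.1, 179.9]
contact_force: [-1.2, -0.2, 0.1]
gripper_width: 0.0569
gripper_force: 0.0
```

Run:
```python
from go import *
snap('w20'); i,im=load('w20'); u,v=proj(i,(.4695,.044,.072)); print(u,v)
g=cv2.cvtColor(im,cv2.COLOR_RGB2GRAY); x0,y0=int(u)-34,max(0,int(v)-34); g=g[y0:y0+68,x0:x0+68]
for th in (60,80,110):
    m=(g<th).astype(np.uint8)
    n,l,s,c=cv2.connectedComponentsWithStats(m)
    for k in range(1,n):
        if s[k,4]>150:
            cs,_=cv2.findContours((l==k).astype(np.uint8),0,1); e=cv2.fitEllipse(cv2.convexHull(max(cs,key=cv2.contourArea)))
            print(th,s[k],np.round(e[1],1),onz(i,e[0][0]+x0,e[0][1]+y0,.072).round(4))
s=cv2.resize(g,(34,34)); print('\n'.join(' '.join(f'{x//10:2d}' for x in row) for row in s))
```

```text
64.9333 [0.554  0.0262 0.2438] [-1.7997e+02 -8.0000e-02  1.7990e+02] [  22.9    8.6  -13.1   -0.   -68.3 -113. ]
299.6032250495982 88.23745153104989
23 23 19 18 20 21 22 23 21 15 22 23 23 23 23 23 23 23 23 23 23 23 23 23 23 23 23 23 23 23 23 23 23 23
23 23 22 19 14 16 19 20 17 15 22 23 23 23 23 23 23 23 23 23 23 23 23 23 23 23 23 23 23 23 23 23 23 23
23 23 23 23 22 19 14 14 14 22 23 24 24 24 24 24 24 24 24 24 23 23 23 23 23 23 23 23 23 23 23 23 23 23
23 23 23 23 23 23 20 19 19 23 24 24 24 24 24 24 24 24 24 24 24 24 23 23 23 23 23 23 23 23 23 23 23 23
23 23 23 23 23 23 23 23 24 24 24 24 24 24 24 24 24 24 24 24 24 24 24 24 24 23 23 23 23 23 23 23 23 23
23 23 23 23 23 23 24 24 24 24 24 24 24 24 24 24 24 24 24 24 24 24 24 24 24 23 23 23 23 23 23 23 23 23
23 23 23 23 23 24 24 24 24 24 24 24 24 24 24 24 24 24 24 24 24 24 24 24 24 24 23 23 23 23 23 23 23 23
23 23 23 23 23 24 24 24 24 24 24 24 24 24 24 24 24 24 24 24 24 24 24 24 24 24 24 23 23 22 23 23 23 23
23 23 23 23 24 24 24 24 24 24 24 24 24 24 24 24 24 24 24 24 24 24 24 24 24 24 24 24 23 23 23 23 23 23
23 23 23 24 24 24 24 24 24 24 24 
[... 1816 characters left out ...]
3 24 24 24 24 24 24 24 24 24 24 24 24 24 24 24 24 24 24 24 24 24 22 22 23 23 23 23 23 23
23 23 22 23 23 23 24 24 24 24 24 24 24 24 24 24 24 24 24 24 24 24 24 24 24 22 22 23 23 23 23 23 23 23
23 23 22 23 23 23 23 24 24 24 24 24 24 24 24 24 24 24 24 24 24 24 24 24 22 22 23 23 22 22 23 23 23 23
23 23 22 23 23 23 23 23 24 24 24 24 24 24 24 24 24 24 24 24 24 24 23 19 22 23 23 23 23 23 23 23 23 23
23 23 22 23 23 23 23 23 23 23 24 24 24 24 24 24 24 24 24 24 23 20 22 23 23 23 23 23 23 23 23 23 23 22
23 23 23 23 23 23 23 23 23 23 23 23 23 23 23 24 24 24 23 23 23 23 23 23 23 23 23 23 23 23 22 23 22 22
23 23 23 23 23 23 23 23 23 23 23 23 23 23 23 23 23 23 23 23 23 23 23 22 23 23 23 23 23 23 22 23 23 23
```

Run:
```python
from go import *
i,im=load('w20'); x0,y0=299-34,88-34
g=cv2.cvtColor(im,cv2.COLOR_RGB2GRAY)[y0:y0+68,x0:x0+68]
m=(g<160).astype(np.uint8); n,l,s,c=cv2.connectedComponentsWithStats(m); k=l[34,34]
e=cv2.fitEllipse(cv2.convexHull(max(cv2.findContours((l==k).astype(np.uint8),0,1)[0],key=cv2.contourArea)))
p=onz(i,e[0][0]+x0,e[0][1]+y0,.072); print(e,p,"cyl",onz(i,x0+15.2*2+1,y0+17*2+1,.044))
p=(p[0],p[1]); plan([(*p,.13,180),(*p,.046,180),(*p,.18,180),(*RR,.18,180),(*RR,.109,180)])
```

```text
((33.073272705078125, 33.558773040771484), (30.58193588256836, 31.47092628479004), 175.17213439941406) [0.46894729 0.04269197 0.072     ] cyl [0.46888883 0.0424881  0.044     ]
at [5.540000e-01 2.620000e-02 2.438000e-01 1.799029e+02]
[4.689e-01 4.270e-02 1.300e-01 1.800e+02] -> [ 0.17   0.033  0.228 -0.001] rows 3.4 0.0
[4.689e-01 4.270e-02 4.600e-02 1.800e+02] -> [ 0.     0.     0.168 -0.   ] rows 2.0 0.0
[4.689e-01 4.270e-02 1.800e-01 1.800e+02] -> [ 0.     0.    -0.268 -0.   ] rows 3.2 0.0
[6.407e-01 1.335e-01 1.800e-01 1.800e+02] -> [-0.344  0.182 -0.    -0.   ] rows 4.7 0.0
[6.407e-01 1.335e-01 1.090e-01 1.800e+02] -> [ 0.     0.     0.142 -0.   ] rows 1.7 0.0
```

>>> play_rows([
  [[0.35, 0.05, 0.01, 0.06, 0], [0.35, 0.1, 0.02, 0.12, 0], [0.35, 0.15, 0.03, 0.18, 0], [0.35, 0.17, 0.033, 0.22, 0], [0.35, 0.17, 0.033, 0.228, 0], [0.35, 0.17, 0.033, 0.228, 0], [0.35, 0.17, 0.033, 0.228, 0], [0.35, 0.17, 0.033, 0.228, 0]],
])

```text
time_s: 65.6
tcp_pos: [0.4713, 0.0436, 0.1319]
eef_rot: [180.0, 0.1, 179.9]
contact_force: [-0.7, -0.0, 1.3]
gripper_width: 0.0568
gripper_force: 0.0
```

>>> play_rows([
  [[0.35, 0, 0, 0.05, 0], [0.35, 0, 0, 0.1, 0], [0.35, 0, 0, 0.14, 0], [0.35, 0, 0, 0.166, 0], [0.35, 0, 0, 0.166, 0], [0.5, 0, 0, 0.166, 0], [0.5, 0, 0, 0.166, 0], [0.5, 0, 0, 0.166, 0]],
])

```text
time_s: 66.27
tcp_pos: [0.4707, 0.044, 0.0489]
eef_rot: [179.9, 0.1, 179.9]
contact_force: [-0.8, -0.8, 0.1]
gripper_width: 0.0453
gripper_force: 0.0
```

>>> play_rows([
  [[1, 0, 0, 0, 0], [1, 0, 0, 0, 0], [1, 0, 0, 0, 0], [1, 0, 0, 0, 0], [1, 0, 0, 0, 0], [1, 0, 0, 0, 0], [1, 0, 0, 0, 0], [1, 0, 0, 0, 0]],
])

```text
time_s: 66.93
tcp_pos: [0.4697, 0.0436, 0.0478]
eef_rot: [-180.0, 0.0, 179.9]
contact_force: [-0.4, -0.9, 3.4]
gripper_width: 0.0251
gripper_force: 24.9
```

>>> play_rows([
  [[1, 0, 0, -0.05, 0], [1, 0, 0, -0.1, 0], [1, 0, 0, -0.16, 0], [1, 0, 0, -0.22, 0], [1, 0, 0, -0.268, 0], [1, 0, 0, -0.268, 0], [1, 0, 0, -0.268, 0], [1, 0, 0, -0.268, 0]],
])

```text
time_s: 67.6
tcp_pos: [0.4687, 0.0435, 0.1807]
eef_rot: [180.0, -0.1, 179.9]
contact_force: [-0.2, -0.5, -2.2]
gripper_width: 0.0256
gripper_force: 24.9
```

>>> play_rows([
  [[1, -0.05, 0.03, 0, 0], [1, -0.11, 0.06, 0, 0], [1, -0.17, 0.09, 0, 0], [1, -0.23, 0.12, 0, 0], [1, -0.29, 0.15, 0, 0], [1, -0.33, 0.175, 0, 0], [1, -0.344, 0.182, 0, 0], [1, -0.344, 0.182, 0, 0]],
])

```text
time_s: 68.27
tcp_pos: [0.6419, 0.1349, 0.1781]
eef_rot: [-179.9, -0.2, 179.9]
contact_force: [0.2, 1.1, -1.4]
gripper_width: 0.0253
gripper_force: 24.9
```

Run:
```python
from go import *
r.capture("scene"); r.capture("scene"); plan([(*RR,.109,180)])
```

```text
at [6.404000e-01 1.339000e-01 1.794000e-01 1.799204e+02]
[6.407e-01 1.335e-01 1.090e-01 1.800e+02] -> [-0.001 -0.001  0.141 -0.001] rows 1.7 0.0
```

>>> play_rows([
  [[1, 0, 0, 0.03, 0], [1, 0, 0, 0.06, 0], [1, 0, 0, 0.09, 0], [1, 0, 0, 0.115, 0], [1, 0, 0, 0.125, 0], [1, 0, 0, 0.132, 0], [1, 0, 0, 0.136, 0], [1, 0, 0, 0.139, 0]],
])

```text
time_s: 69.03
tcp_pos: [0.6417, 0.1343, 0.1128]
eef_rot: [180.0, 0.1, 179.9]
contact_force: [-0.4, -1.9, 5.8]
gripper_width: 0.0257
gripper_force: 24.9
```

>>> play_rows([
  [[1, 0, 0, 0, 0], [1, 0, 0, 0, 0], [1, 0, 0, 0, 0], [1, 0, 0, 0, 0], [1, 0, 0, 0, 0], [1, 0, 0, 0, 0], [1, 0, 0, 0, 0], [1, 0, 0, 0, 0]],
])

```text
time_s: 69.7
tcp_pos: [0.642, 0.1343, 0.1128]
eef_rot: [180.0, 0.1, 179.9]
contact_force: [-0.9, -1.9, 4.9]
gripper_width: 0.0254
gripper_force: 24.9
```

Run:
```python
from go import *
plan([(*RR,.2,180),(.58,-.02,.2,180),(RED[0],RED[1],.2,180),(RED[0],RED[1],.0675,180)])
```

```text
at [6.420000e-01 1.343000e-01 1.128000e-01 1.799425e+02]
[6.407e-01 1.335e-01 2.000e-01 1.800e+02] -> [ 0.003 -0.002 -0.174 -0.001] rows 2.1 0.0
[ 5.8e-01 -2.0e-02  2.0e-01  1.8e+02] -> [ 0.121 -0.307 -0.    -0.   ] rows 4.0 0.0
[ 5.072e-01 -1.597e-01  2.000e-01  1.800e+02] -> [ 0.146 -0.279 -0.    -0.   ] rows 3.8 0.0
[ 5.072e-01 -1.597e-01  6.750e-02  1.800e+02] -> [ 0.     0.     0.265 -0.   ] rows 3.2 0.0
```

>>> play_rows([
  [[1, 0, 0, -0.06, 0], [1, 0, 0, -0.12, 0], [1, 0.01, -0.02, -0.174, 0], [1, 0.03, -0.08, -0.174, 0], [1, 0.06, -0.15, -0.174, 0], [1, 0.09, -0.22, -0.174, 0], [1, 0.11, -0.28, -0.174, 0], [1, 0.123, -0.309, -0.174, 0]],
])

```text
time_s: 70.37
tcp_pos: [0.578, -0.0225, 0.1987]
eef_rot: [180.0, -0.1, 179.8]
contact_force: [0.5, -0.4, -1.4]
gripper_width: 0.0253
gripper_force: 24.9
```

>>> play_rows([
  [[1, 0.03, -0.06, 0, 0], [1, 0.07, -0.13, 0, 0], [1, 0.1, -0.2, 0, 0], [1, 0.13, -0.25, 0, 0], [1, 0.146, -0.279, 0, 0], [1, 0.146, -0.279, 0, 0], [1, 0.146, -0.279, 0, 0], [1, 0.146, -0.279, 0, 0]],
])

```text
time_s: 71.03
tcp_pos: [0.507, -0.1591, 0.1988]
eef_rot: [180.0, 0.0, 179.9]
contact_force: [-0.1, 0.4, -1.9]
gripper_width: 0.0255
gripper_force: 24.9
```

Run:
```python
from go import *
r.capture("scene"); r.capture("scene"); plan([(RED[0],RED[1]+.0005,.0675,180)])
```

```text
at [ 5.072000e-01 -1.588000e-01  1.988000e-01  1.799768e+02]
[ 5.072e-01 -1.592e-01  6.750e-02  1.800e+02] -> [-0.    -0.001  0.263 -0.   ] rows 3.1 0.0
```

>>> play_rows([
  [[1, 0, 0, 0.06, 0], [1, 0, 0, 0.12, 0], [1, 0, 0, 0.16, 0], [1, 0, 0, 0.2, 0], [1, 0, 0, 0.23, 0], [1, 0, 0, 0.25, 0], [1, 0, 0, 0.257, 0], [1, 0, 0, 0.263, 0]],
])

```text
time_s: 71.8
tcp_pos: [0.5071, -0.1593, 0.0675]
eef_rot: [-180.0, -0.0, 180.0]
contact_force: [-3.0, -4.3, 15.2]
gripper_width: 0.0256
gripper_force: 25.0
```

>>> play_rows([
  [[1, 0, 0, 0, 0], [1, 0, 0, 0, 0], [0.4, 0, 0, 0, 0], [0.4, 0, 0, 0, 0], [0.4, 0, 0, 0, 0], [0.4, 0, 0, 0, 0], [0.4, 0, 0, 0, 0], [0.4, 0, 0, 0, 0]],
])

```text
time_s: 72.47
tcp_pos: [0.5068, -0.1595, 0.0677]
eef_rot: [180.0, 0.0, 179.9]
contact_force: [0.3, -0.2, 0.3]
gripper_width: 0.0518
gripper_force: 0.0
```

>>> play_rows([
  [[0.4, 0, 0, -0.06, 0], [0.4, 0, 0, -0.13, 0], [0.35, 0, 0, -0.2, 0], [0.35, 0, 0, -0.27, 0], [0.35, 0, 0, -0.33, 0], [0.35, 0, 0, -0.39, 0], [0.35, 0, 0, -0.45, 0], [0.35, 0, 0, -0.46, 0]],
])

```text
time_s: 73.13
tcp_pos: [0.5086, -0.1601, 0.3034]
eef_rot: [-179.9, 0.5, 180.0]
contact_force: [0.9, 0.6, 0.8]
gripper_width: 0.0569
gripper_force: 0.0
```

>>> play_rows([
  [[0, -0.02, -0.04, 0, 0], [0, -0.06, -0.08, 0, 0], [0, -0.1, -0.12, 0, 0], [0, -0.14, -0.16, 0, 0], [0, -0.16, -0.2, 0, 0], [0, -0.16, -0.22, 0, 0], [0, -0.16, -0.22, 0, 0], [0, -0.16, -0.22, 0, 0]],
])

```text
time_s: 73.8
tcp_pos: [0.586, -0.2698, 0.2969]
eef_rot: [180.0, -0.1, 179.9]
contact_force: [0.1, 0.3, -0.5]
gripper_width: 0.0874
gripper_force: 0.0
```

Run:
```python
from go import *
snap('w21'); i,im=load('w21'); h=cv2.cvtColor(im,cv2.COLOR_RGB2HSV)
# carriers: front edges; knobs: purple by colour, others by local darkness/brightness around the expected place
m=cv2.inRange(h,(40,80,15),(85,255,255)); n,l,s,c=cv2.connectedComponentsWithStats(m)
for k in range(1,n):
    if s[k,4]>300:
        x,y,w,hh,a=s[k]; cols=np.where(l[y+3]==k)[0]; p=onz(i,cols.mean()+.5,y,.02)
        print("carrier piece",s[k],p.round(4))
for nm,b in (("r",(RED,RY)),("y",(YEL,YY)),("b",(BLU,BY))): print(nm,"front exp",np.round(loc(b[0],b[1],-.074),4))
for nm,b in (("black",RED),("white",YEL),("purple",BLU)):
    u,v=proj(i,(*b,.092)); g=im[int(v)-30:int(v)+30,int(u)-30:int(u)+30].astype(int); hh=h[int(v)-30:int(v)+30,int(u)-30:int(u)+30]
    M={"black":(hh[...,2]<125)&(hh[...,1]<90),"purple":(hh[...,0]>125)&(hh[...,0]<160)&(hh[...,1]>60),"white":(hh[...,1]<40)&(hh[...,2]>190)}[nm].astype(np.uint8)
    n2,l2,s2,c2=cv2.connectedComponentsWithStats(M); k=1+np.argmax(s2[1:,4]); print(nm,s2[k],"centre",onz(i,int(u)-30+c2[k][0],int(v)-30+c2[k][1],.092).round(4),"bay",b)
# ejector in the top view
t=r.camera_info("top"); T=r.capture("top"); H=cv2.cvtColor(T,cv2.COLOR_RGB2HSV); u,v=proj(t,(.6249,.3327,.08)); q=cv2.inRange(H,(5,150,100),(18,255,255))[int(v)-15:int(v)+15,int(u)-15:int(u)+15]
print("ejector",onz(t,*(np.argwhere(q)[:,::-1].mean(0)+[int(u)-15,int(v)-15]),.075))
```

```text
73.85 [ 0.586  -0.2693  0.2974] [ 1.7998e+02 -2.0000e-02  1.7990e+02] [ -7.4  15.8   3.1  -0.  -77.3 -82.7]
carrier piece [ 250    0   53   95 2706] [ 0.4077 -0.272   0.02  ]
carrier piece [ 149    2   53  108 3833] [ 0.4094 -0.3797  0.02  ]
carrier piece [ 353   26   53   69 2138] [ 0.4332 -0.1601  0.02  ]
carrier piece [352  97  47  33 515] [ 0.5066 -0.1851  0.02  ]
r front exp [ 0.4332 -0.1597]
y front exp [ 0.395 -0.273]
b front exp [ 0.4102 -0.3812]
black [ 12  17  33  27 732] centre [ 0.5066 -0.1622  0.092 ] bay (0.5072, -0.1597)
white [  10   11   44   47 1528] centre [ 0.4713 -0.2732  0.092 ] bay (0.469, -0.2736)
purple [ 16  17  34  29 709] centre [ 0.4848 -0.3822  0.092 ] bay (0.4842, -0.3833)
ejector [0.62554008 0.33200682 0.075     ]
```

```bash
python3 -c "
from plant import r
print(r.close_job())"
```

```text
the job is handed in; nothing more can be done
None
```

I handed the job in at about 74 s: white is in the yellow bay, purple in blue and black in red, each on a carrier pushed home, with the ejector at rest; the judge gave no verdict, and I viewed 15 pictures, one over the limit of 14.

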